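# Burnish a batch of drawer knobs

## Task

Burnish the batch of middle-size (28 mm) drawer knobs: first take the lid off the pot and lay it on the cork mat, then put every 28 mm knob on hand into the pot with the white beads, leaving the smaller and larger look-alikes out on the bench. With the stirring stick's foot down among the beads near the pot's floor, stir three full turns anticlockwise (seen from above) in wide circles that keep the beads moving, then stand the stick back in its block and put the lid squarely back on the pot. Spill no bead and leave the glue, tape measure and clamp where they are.

Things in the scene. Friction and masses are not known exactly. Their poses are not given: they have to be found in the camera images.
- pot: round polished (slippery) steel pot fixed to the bench, 75 mm high: 180 mm across at the rim (170 mm inside), sides nearly upright above 30 mm height, sloping in below it to a flat inner floor about 115 mm across; walls and floor 5 mm thick; origin: centre of its underside, at bench height. Its axes are parallel to the world axes (x away from the robot, y left)
- lid: loose wooden lid, starts on the pot: disc 192 mm across, 8 mm thick; below it a plug 152 mm across, 8 mm deep that drops inside the mouth (9 mm play all round); on top a black upright grip 28 mm across, from 16 to 50 mm above the origin. 0.22 kg. Origin: centre of the plug's underside, z up: 67 mm above the pot's origin when on the pot, at 3 mm height on the mat
- mat: cork mat 210 x 210 x 3 mm fixed to the bench, resting place for the lid; origin: centre of its underside
- stand: dark wooden block 72 x 72 x 50 mm fixed to the bench with one round upright hole, 44 mm across and 44 mm deep (hole floor 6 mm above the bench), home of the stirring stick; origin: centre of its underside, below the hole's axis
- stick: loose stirring stick, 155 mm long, starts upright in the stand. From the bottom: round lacquered (slippery) foot 26 mm across to 55 mm height, round neck 16 mm across to 80 mm, blue square handle 22 x 22 mm from 80 to 155 mm. 0.09 kg. Origin: centre of the foot's flat underside, z up along the stick; the handle's faces are square to its x and y axes
- stick_tip (a point): centre of the underside of the stirring stick's foot (the stick's origin)
- board: thin green board 290 x 290 x 4 mm fixed to the bench, on which the knobs wait; origin: centre of its underside; its yaw varies
- knob_m1: turned beech drawer knob, middle size, the wanted one (two to four of these are present): head 28 mm across, 28 mm tall, all sizes the same shape and colour; the full-width head spans 14 to 26 mm above the foot, the foot is 21 mm across. Origin: centre of the foot's underside, z up through the head. Loose, starts standing foot down on the green board
- knob_m2: turned beech drawer knob, middle size, the wanted one (two to four of these are present): head 28 mm across, 28 mm tall, all sizes the same shape and colour; the full-width head spans 14 to 26 mm above the foot, the foot is 21 mm across. Origin: centre of the foot's underside, z up through the head. Loose, starts standing foot down on the green board
- knob_m3: turned beech drawer knob, middle size, the wanted one (two to four of these are present): head 28 mm across, 28 mm tall, all sizes the same shape and colour; the full-width head spans 14 to 26 mm above the foot, the foot is 21 mm across. Origin: centre of the foot's underside, z up through the head. Loose, starts standing foot down on the green board
- knob_m4: turned beech drawer knob, middle size, the wanted one (two to four of these are present): head 28 mm across, 28 mm tall, all sizes the same shape and colour; the full-width head spans 14 to 26 mm above the foot, the foot is 21 mm across. Origin: centre of the foot's underside, z up through the head. Loose, starts standing foot down on the green board
- knob_s1: turned beech drawer knob, small look-alike, not wanted: head 20 mm across, 28 mm tall, all sizes the same shape and colour; the full-width head spans 14 to 26 mm above the foot, the foot is 15 mm across. Origin: centre of the foot's underside, z up through the head. Loose, starts standing foot down on the green board
- knob_l1: turned beech drawer knob, large look-alike, not wanted: head 36 mm across, 28 mm tall, all sizes the same shape and colour; the full-width head spans 14 to 26 mm above the foot, the foot is 27 mm across. Origin: centre of the foot's underside, z up through the head. Loose, starts standing foot down on the green board
- knob_l2: turned beech drawer knob, large look-alike, not wanted: head 36 mm across, 28 mm tall, all sizes the same shape and colour; the full-width head spans 14 to 26 mm above the foot, the foot is 27 mm across. Origin: centre of the foot's underside, z up through the head. Loose, starts standing foot down on the green board
- bead1: white glazed slippery ceramic burnishing bead, ball 24 mm across, loose on the floor of the pot; six in all. Origin: its centre; orientation means nothing
- bead2: white glazed slippery ceramic burnishing bead, ball 24 mm across, loose on the floor of the pot; six in all. Origin: its centre; orientation means nothing
- bead3: white glazed slippery ceramic burnishing bead, ball 24 mm across, loose on the floor of the pot; six in all. Origin: its centre; orientation means nothing
- bead4: white glazed slippery ceramic burnishing bead, ball 24 mm across, loose on the floor of the pot; six in all. Origin: its centre; orientation means nothing
- bead5: white glazed slippery ceramic burnishing bead, ball 24 mm across, loose on the floor of the pot; six in all. Origin: its centre; orientation means nothing
- bead6: white glazed slippery ceramic burnishing bead, ball 24 mm across, loose on the floor of the pot; six in all. Origin: its centre; orientation means nothing
- glue: bystander: yellow glue bottle, 56 mm across, 150 mm tall, loose; origin: centre of its underside
- tape: bystander: yellow tape measure, 70 x 70 x 35 mm, loose; origin: centre of its underside
- clamp: bystander: small bar clamp lying flat, dark bar 300 mm long along its y, orange jaws up to 80 mm to its -x, about 20 mm tall, loose; origin: underside of the bar's middle

How it is judged:
By the outcome, as a careful person would: the job done as asked, in the order asked, and still so for the second after the job is handed in, with the robot touching nothing.
Of knob_m1, knob_m2, knob_m3, knob_m4 only 2 to 4 are there at a start; the rules pass over those that are not, and their reading is None.
At some moment in a run one of knob_m1, knob_m2, knob_m3, knob_m4 may be knocked a few centimetres aside while the robot is not near it.
It also fails if it takes over 210 s, if anything falls off the work surface, if the arm or the gripper's body presses on something with over 40 N, if the wrist force passes 120 N, or if a joint passes its speed limit or range.

## Robot

A 6-joint arm with a two-finger parallel gripper is mounted at the origin on the work surface. World frame = base frame: x ahead of the robot, y to its left, z up, the work surface at z = 0. Lengths are in m, angles in rad, forces in N, time in s.
With the tool pointing down it reaches from about 0.25 to 0.775 m from the base axis. Payload 4 kg.
Tool frame: the origin (TCP) lies on the centre line of the jaws, within the pads' length; the fingertips stand robot.tips_ahead ahead of it and the grasp point (between the pads) lies 8 mm behind it (robot.tips_ahead is the distance from the TCP to the fingertips, in m); z points along the fingers, y is the line along which they close (so a half turn about z gives the same grasp; the last joint's range is limited). The gripper opens to 94 mm and grips with 3 to 60 N. Pads are 16 mm wide; open, the fingers measure 119 mm over their backs; the gripper's body (75 mm by 177 mm) begins 78 mm behind the grasp point.
Start: joints at [-1.331, 0.087, 1.371, -0, 1.684, -0.103], TCP at [0.185, -0.518, 0.217] pointing down, gripper open.
Joint ranges: [-3.1, 3.1], [-0.76, 2.03], [0.27, 2.55], [-1.08, 4.22], [0.17, 2.65], [-2.57, 2.57]. Speed limits (rad/s): [2.79, 2.79, 3.14, 3.14, 3.14, 3.14].

## Interface

Orientations are given as [roll, pitch, yaw] about the fixed x, y, z axes, in that order (R = Rz(yaw) Ry(pitch) Rx(roll)).
In Python, from bench import robot, snapshot, close_job, spotter gives the robot as it stands. The module is installed in compiled form; this text tells all that it offers.
- The arm moves only by the tool servo_tool, never from a script. Its argument "commands" is one flat list of numbers, 7 for each row, row after row: the shift along the tool's x, y, z in m, then the turn, a rotation vector about the tool's x, y, z in degrees, then the finger opening in m, from 0 to 0.094. In form: [x, y, z, ax, ay, az, grip, x, y, z, ax, ay, az, grip, ...]. A call has 1 to 10 rows; each row is the pose to reach, as a shift and turn from the pose commanded when the call began, along the tool's axes at that moment; what a row does not reach only later rows make up. A row lasts 1/8 s, in which the tool goes at most 62.5 mm and 10.7 degrees, less where a joint would pass 70% of its speed; a pose out of reach is approached as far as the arm can. A call with a gripper value outside its range is refused whole. The fingers move at their own pace and stop on an object; the grip force is fixed at half the most. Time passes only in rows, so rows that repeat a pose let the fingers close. It gives the time, the measured TCP pose, the force, the opening and the grip force at its end, in the units of the state.
- robot.get_obs(): the state, without advancing time (a new reading comes with each control period).
- snapshot(name): name is "scene" or "top" or "wrist"; returns a dict with "img" (480x640x3 uint8, blue, green, red), "camera_matrix" (3x3 intrinsics, pixels), "extrinsics" (4x4, takes a point from camera to world coordinates); the wrist camera has in their place "hand_eye" (4x4, takes a point from camera to tool coordinates, whose origin is the TCP and whose axes are the flange's). Camera axes: x right, y down, z forward; pixel columns grow to the right and rows downward; lengths in m; the calibration is good to about 2 mm. The wrist camera is an equidistant fisheye: a pixel r from the principal point sees the ray r / f radians off the axis. A picture is of the moment at which its call begins: read the wrist's pose just before it. There is no depth.
- close_job(): hands the job in; it is judged then, once.
Trained networks look in a picture, given as the dict that the camera call returned (one of the last four; its "shot" number tells which), for a name from the list of things; names that differ only in an ending like _2 or _b are one class to them, and where a whole thing is asked for, a point or a joint stands for the part that bears it (a point fixed in the world has none). Each returns a list of dicts, best first, with "conf" (0 to 1); they miss things now and then, are a little off and sometimes report something else, mostly with a low value. They report only what shows in the picture. A call takes as long as a camera call.
- spotter.trace(name, picture): "region" (480x640 bool, what is visible of it) and "box" ([left, top, width, height] in pixels, round what is visible of it).
The state is a dict: "time": time; "joint_positions": joint angles; "qvel": joint speeds; "joint_torque": joint torques, N m; "tool_pos": TCP position; "ee_rot": TCP orientation; "wrist_force": force on the tool from outside, world axes, zero at the start; "wrist_torque": the same for the moment, N m; "width": finger opening in m; "finger_force": force on a finger pad.
Only numpy, scipy, OpenCV 4.12 (cv2) and the standard library are available. Lean on these libraries where they do the work, as an engineer would, in place of code of your own. Each camera call takes 0.05 s, during which the arm holds its last target. There are 200 camera calls.

## Working session

There is one attempt and no reset: what is moved stays moved. The work goes in short steps, Python scripts to look and compute and a tool call to move; the robot and the scene stay as the last step left them, time stands still between calls to the robot, and variables do not carry over. Pictures are saved under pics/ and viewed, at most 14 in all, crops included, and the job is handed in when it is done.

Besides the shell and the picture viewer there is one more tool, called after "Request:" as name(argument=value, ...) on one line, values as JSON. servo_tool: Moves the arm, as the interface text tells. Its arguments: {"type":"object","properties":{"commands":{"type":"array","items":{"type":"number"}}},"required":["commands"]}

```bash
mkdir -p pics; cat > h.py <<'E'
import numpy as np, cv2
from scipy.spatial.transform import Rotation as R
from bench import robot, snapshot, close_job, spotter
def ray(s,px):
    K=s["camera_matrix"];E=s["extrinsics"]
    d=np.array([(px[0]-K[0,2])/K[0,0],(px[1]-K[1,2])/K[1,1],1.])
    return E[:3,3],E[:3,:3]@d
def at(s,px,z):
    o,d=ray(s,px);return o+d*(z-o[2])/d[2]
def proj(s,p):
    K=np.array(s["camera_matrix"]);E=np.array(s["extrinsics"])
    c=E[:3,:3].T@(np.asarray(p)-E[:3,3]);return (K@(c/c[2]))[:2]
def cen(r):
    v,u=np.nonzero(r);return np.array([u.mean(),v.mean()])
E
python3 - <<'E'
from h import *
o=robot.get_obs();print(o);print(robot.tips_ahead)
for n in("top","scene"):
    s=snapshot(n);cv2.imwrite(f"pics/{n}0.png",s["img"])
    print(n,s["camera_matrix"],s["extrinsics"])
    for k in["pot","lid","mat","stand","stick","board","knob_m1","knob_s1","knob_l1","glue","tape","clamp"]:
        for d in spotter.trace(k,s)[:7]:
            if d["conf"]>.2: print(k,round(d["conf"],2),d["box"],cen(d["region"]).round(1))
E
```

```text
{'time': 0.0, 'joint_positions': array([-1.33112889e+00,  8.79572623e-02,  1.37226237e+00, -1.75210410e-05,
        1.68360203e+00, -1.03086891e-01]), 'qvel': array([ 9.77604785e-04,  6.72742840e-04, -9.90256978e-05, -1.65884843e-03,
       -1.50478536e-03, -6.72463517e-04]), 'joint_torque': array([-1.69488303e-03, -3.40185285e+01, -3.02432299e+01,  7.15036970e-02,
        3.31619766e-02, -1.55419093e-04]), 'tool_pos': array([ 0.18471503, -0.5174886 ,  0.21529881]), 'ee_rot': array([-3.13937369e+00, -2.12052922e-04,  3.42752135e-01]), 'wrist_force': array([ 0.01158035,  0.74858552, -0.6497133 ]), 'wrist_torque': array([-0.01796283,  0.00645878, -0.00031328]), 'finger_force': 0.0, 'width': 0.09396214207080317}
0.011
top [[533.07570691   0.         315.81665414]
 [  0.         533.07570691 238.4220462 ]
 [  0.           0.           1.        ]] [[ 0.01023087 -0.99888753  0.04603297  0.51413676]
 [-0.99987148 -0.00965101  0.01280132 -0.03746425]
 [-0.01234282 -0.04615802 -0.99885789  1.43936741]
 [ 0.          0.          0.          1.        ]]
lid 0.57 [274.0, 203.3, 80.6, 72.8] [31
[... 1679 characters left out ...]
] [274.1 200. ]
knob_m1 0.83 [494.1, 315.3, 14.0, 18.0] [497.7 321.6]
knob_m1 0.81 [497.8, 286.4, 20.7, 20.4] [508.6 294.1]
knob_m1 0.6 [510.4, 262.5, 14.8, 16.4] [516.7 270.4]
knob_m1 0.56 [563.3, 275.6, 15.2, 18.8] [568.1 284.7]
knob_s1 0.6 [500.4, 286.7, 16.8, 18.0] [508.4 294.1]
knob_s1 0.46 [543.7, 328.4, 15.0, 16.8] [551.2 340.8]
knob_l1 0.62 [453.8, 272.3, 17.2, 19.3] [462.9 282.4]
knob_l1 0.55 [467.1, 256.2, 18.1, 12.8] [474.2 259.8]
glue 0.67 [361.4, 291.4, 38.1, 90.4] [380.5 339.7]
glue 0.27 [498.9, 289.5, 18.3, 15.0] [508.  293.8]
tape 0.7 [238.1, 273.1, 50.7, 41.8] [262.5 291.6]
tape 0.66 [361.6, 288.9, 40.2, 93.4] [380.4 340.1]
clamp 0.9 [110.8, 183.3, 109.3, 55.9] [166.7 213.2]
```

```bash
python3 - <<'E'
from h import *
im=cv2.imread("pics/top0.png")
b=cv2.resize(im[190:330,125:260],None,fx=4,fy=4,interpolation=cv2.INTER_CUBIC)
cv2.imwrite("pics/top0b.png",b)
s=snapshot("top")
for n,px,z in[("lid",(313.9,239.4),.09),("mat",(431.3,285.6),.003),("stand",(394.7,210.2),.05),("stick",(399.2,205.1),.155),("board",(191.6,263.9),.004),("ka",(159,300.3),.03),("kb",(190.7,265.5),.03),("kc",(188.3,234.5),.03),("s",(156.9,235.5),.03),("l",(224.3,291.1),.03),("tape",(333,170),.035),("glue",(232.7,160),.15)]:
    print(n,at(s,px,z).round(4))
E
```

```text
lid [ 0.5738 -0.0153  0.09  ]
mat [ 0.4568 -0.3298  0.003 ]
stand [ 0.6539 -0.2249  0.05  ]
stick [ 0.6558 -0.2215  0.155 ]
board [0.5083 0.3153 0.004 ]
ka [0.4114 0.3933 0.03  ]
kb [0.5041 0.3112 0.03  ]
kc [0.5862 0.3194 0.03  ]
s [0.5828 0.403  0.03  ]
l [0.4375 0.2208 0.03  ]
tape [ 0.7609 -0.0632  0.035 ]
glue [0.7634 0.1841 0.15  ]
```

View pics/top0.png

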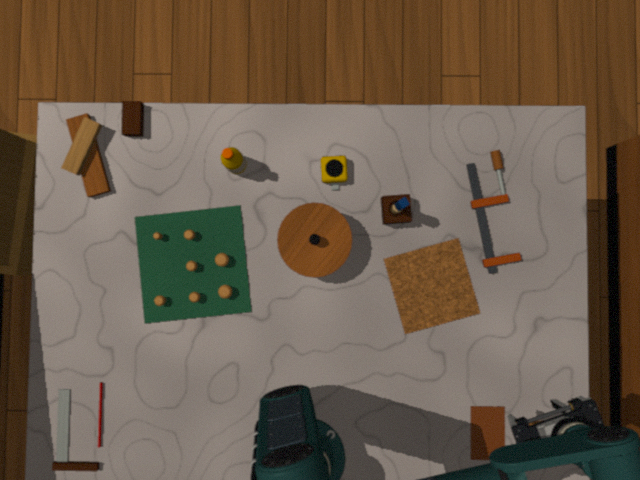

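View pics/top0b.png

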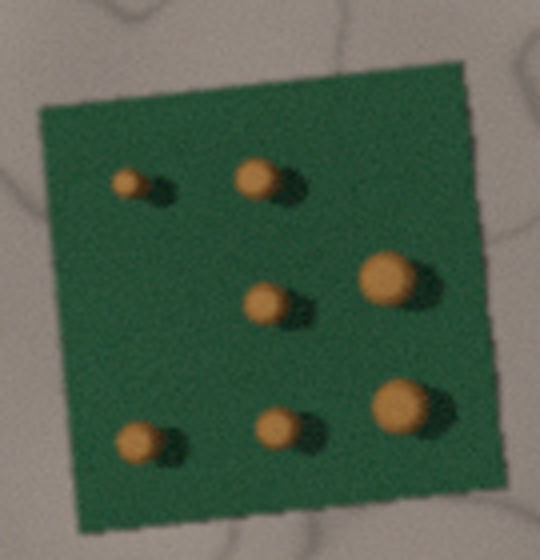

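```bash
cat >> h.py <<'E'
def knobs(s):
    hsv=cv2.cvtColor(s["img"],cv2.COLOR_BGR2HSV)
    m=((hsv[...,0]>7)&(hsv[...,0]<24)&(hsv[...,1]>90)&(hsv[...,2]>85)).astype(np.uint8)
    out=[]
    n,l,st,c=cv2.connectedComponentsWithStats(m)
    for i in range(1,n):
        if not 15<st[i,4]<400: continue
        p=at(s,c[i],.022)
        if not(.3<p[0]<.72 and .11<p[1]<.55): continue
        o,d=ray(s,c[i]);k=s["camera_matrix"][0,0]/(o[2]-.022)
        out.append((p[0],p[1],2*np.sqrt(st[i,4]/np.pi)/k*1000))
    return np.array(out)
def rows(*tg,obs=None):
    """tg: (x,y,z,yaw) world -> tool shifts & az deg from measured pose"""
    o=obs or robot.get_obs();p=o["tool_pos"];y0=o["ee_rot"][2];c,s_=np.cos(y0),np.sin(y0)
    for t in tg:
        d=np.array(t[:3])-p;dy=0 if len(t)<4 else -np.degrees(t[3]-y0)
        print("row",[round(float(v),4) for v in(c*d[0]+s_*d[1],s_*d[0]-c*d[1],-d[2])],"az",round(float(dy),1))
def st():
    o=robot.get_obs();print("t",round(o["time"],2),o["tool_pos"].round(4),o["ee_rot"].round(3),"F",o["wrist_force"].round(1),"w",round(o["width"],4),"ff",round(o["finger_force"],1))
E
python3 - <<'E'
from h import *
s=snapshot("top")
print(knobs(s).round(4))
hsv=cv2.cvtColor(s["img"],cv2.COLOR_BGR2HSV)
def big(m):
    n,l,st_,c=cv2.connectedComponentsWithStats(m.astype(np.uint8));i=1+st_[1:,4].argmax();return (l==i)
for px in[(300,225),(315,240),(430,285),(401,206),(385,215)]: print(px,hsv[px[1],px[0]])
r=[d for d in spotter.trace("mat",s)][0]["region"].astype(np.uint8)
q=cv2.minAreaRect(np.argwhere(r)[:,::-1].astype(np.float32));print("mat",at(s,q[0],.003),q)
m=np.zeros((480,640),bool);m[195:285,265:365]=True
b=big(m&(hsv[...,1]>100)&(hsv[...,0]<20))
c=cv2.findContours(b.astype(np.uint8),0,1)[0];c=max(c,key=len);e=cv2.fitEllipse(cv2.convexHull(c));print("lid",at(s,e[0],.083),e)
g=big(m&(s["img"].max(2)<55));print("grip",at(s,cen(g),.115),g.sum())
m[:]=0;m[190:225,375:420]=True
g=big(m&(hsv[...,0]>90)&(hsv[...,0]<130)&(hsv[...,1]>120));print("stick",cen(g),at(s,cen(g),.15),g.sum())
cv2.imwrite("pics/stick.png",cv2.resize(s["img"][185:235,370:430],None,fx=8,fy=8,interpolation=cv2.INTER_CUBIC))
rows((.574,-.016,.2,0.0),(.574,-.016,.097,0))
E
```

```text
[[ 0.5879  0.3221 25.28  ]
 [ 0.5839  0.4077 17.494 ]
 [ 0.522   0.233  34.3387]
 [ 0.5043  0.3141 26.155 ]
 [ 0.437   0.2227 34.7297]
 [ 0.4217  0.3044 26.3266]
 [ 0.4111  0.3965 26.3266]]
(300, 225) [ 15 201 108]
(315, 240) [85 85 18]
(430, 285) [ 15 168 123]
(401, 206) [105 217  74]
(385, 215) [ 10 171  58]
mat [ 0.45688911 -0.32944777  0.003     ] ((431.1717529296875, 285.5591125488281), (80.21995544433594, 80.08028411865234), 73.7798080444336)
lid [ 0.57365888 -0.01679126  0.083     ] ((314.51324462890625, 239.58091735839844), (74.49613952636719, 74.88253021240234), 104.53862762451172)
grip [ 0.57323289 -0.01751231  0.115     ] 90
stick [401.73584906 203.30188679] [ 0.66078978 -0.22834639  0.15      ] 106
row [0.5352, -0.342, 0.0165] az 19.6
row [0.5352, -0.342, 0.1195] az 19.6
```

View pics/stick.png

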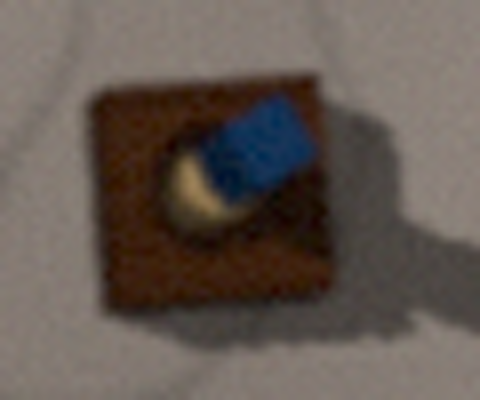

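Request:
servo_tool(commands=[0.5345,-0.3412,0.0165,0,0,19.6,0.06,0.5345,-0.3412,0.0165,0,0,19.6,0.06,0.5345,-0.3412,0.0165,0,0,19.6,0.06,0.5345,-0.3412,0.0165,0,0,19.6,0.06,0.5345,-0.3412,0.0165,0,0,19.6,0.06,0.5345,-0.3412,0.0165,0,0,19.6,0.06,0.5345,-0.3412,0.0165,0,0,19.6,0.06,0.5345,-0.3412,0.0165,0,0,19.6,0.06,0.5345,-0.3412,0.0165,0,0,19.6,0.06,0.5345,-0.3412,0.0165,0,0,19.6,0.06])

```text
time: 2.7
tool_pos: [0.5679, -0.024, 0.2004]
ee_rot: [3.141, -0.001, 0.001]
wrist_force: [-1.0, -0.1, 0.4]
width: 0.0603
finger_force: 0.0
```

Request:
servo_tool(commands=[0,0,0,0,0,0,0.06])

```text
time: 2.82
tool_pos: [0.5681, -0.0221, 0.1991]
ee_rot: [-3.141, 0.001, 0.007]
wrist_force: [-0.5, 0.1, -0.9]
width: 0.0605
finger_force: 0.0
```

Request:
servo_tool(commands=[0.0054,-0.005,0.05,0,0,0.4,0.06,0.0054,-0.005,0.09,0,0,0.4,0.06,0.0054,-0.005,0.102,0,0,0.4,0.06,0.0054,-0.005,0.102,0,0,0.4,0.06,0.0054,-0.005,0.102,0,0,0.4,0.02,0.0054,-0.005,0.102,0,0,0.4,0.02,0.0054,-0.005,0.102,0,0,0.4,0.02,0.0054,-0.005,0.102,0,0,0.4,0.02,0.0054,-0.005,0.102,0,0,0.4,0.02])

```text
time: 3.95
tool_pos: [0.5727, -0.0206, 0.0992]
ee_rot: [-3.142, -0.002, -0.006]
wrist_force: [-0.1, 0.0, 3.5]
width: 0.0275
finger_force: 30.0
```

Request:
servo_tool(commands=[0,0,-0.02,0,0,0,0.02,0,0,-0.045,0,0,0,0.02,-0.02,0.04,-0.06,0,0,0,0.02,-0.04,0.09,-0.06,0,0,0,0.02,-0.06,0.14,-0.06,0,0,0,0.02,-0.08,0.19,-0.06,0,0,0,0.02,-0.1,0.24,-0.06,0,0,0,0.02,-0.11,0.285,-0.06,0,0,0,0.02,-0.1157,0.309,-0.05,0,0,0,0.02,-0.1157,0.309,-0.04,0,0,0,0.02])

```text
time: 5.2
tool_pos: [0.4534, -0.3303, 0.1367]
ee_rot: [-3.141, 0.002, -0.009]
wrist_force: [-0.6, 1.0, -2.6]
width: 0.0275
finger_force: 30.0
```

Request:
servo_tool(commands=[0,0,0.01,0,0,0,0.02,0,0,0.01,0,0,0,0.02])

```text
time: 5.45
tool_pos: [0.4542, -0.3273, 0.1266]
ee_rot: [-3.139, 0.002, -0.005]
wrist_force: [-0.2, 0.3, -2.4]
width: 0.0277
finger_force: 30.0
```

```bash
python3 - <<'E'
from h import *
st();s=snapshot("scene");cv2.imwrite("pics/lift.png",s["img"])
rows((.457,-.3295,.0375,0))
E
```

```text
t 5.45 [ 0.4542 -0.3273  0.1266] [-3.139e+00  2.000e-03 -5.000e-03] F [-0.2  0.3 -2.4] w 0.0277 ff 30.0
row [0.0024, 0.0018, 0.0901] az -0.3
```

View pics/lift.png

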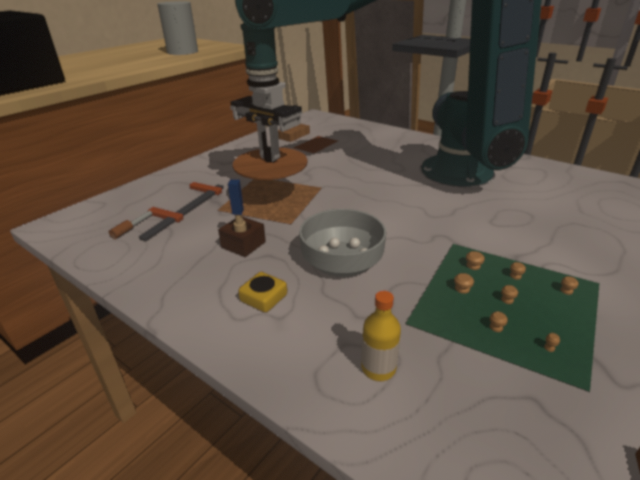

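Request:
servo_tool(commands=[0.0024,0.0018,0.04,0,0,0,0.02,0.0024,0.0018,0.07,0,0,0,0.02,0.0024,0.0018,0.085,0,0,0,0.02,0.0024,0.0018,0.089,0,0,0,0.02,0.0024,0.0018,0.091,0,0,0,0.02,0.0024,0.0018,0.091,0,0,0,0.02])

```text
time: 6.25
tool_pos: [0.4577, -0.3314, 0.0386]
ee_rot: [3.14, -0.002, -0.006]
wrist_force: [1.2, 0.2, -2.0]
width: 0.0274
finger_force: 30.0
```

Request:
servo_tool(commands=[0,0,0,0,0,0,0.05,0,0,0,0,0,0,0.05,0,0,0,0,0,0,0.05,0,0,-0.06,0,0,0,0.06,0,0,-0.12,0,0,0,0.06,0,0,-0.16,0,0,0,0.06,0,0,-0.17,0,0,0,0.06,0,0,-0.17,0,0,0,0.06])

```text
time: 7.25
tool_pos: [0.4568, -0.3308, 0.2067]
ee_rot: [-3.141, 0.0, -0.006]
wrist_force: [-0.3, -0.1, -0.5]
width: 0.0599
finger_force: 0.0
```

```bash
cat >> h.py <<'E'
def big(m):
    n,l,st_,c=cv2.connectedComponentsWithStats(m.astype(np.uint8));i=1+st_[1:,4].argmax();return (l==i)
E
python3 - <<'E'
from h import *
st();s=snapshot("top");cv2.imwrite("pics/top2.png",s["img"])
print(knobs(s).round(4))
d=spotter.trace("pot",s)
for x in d[:3]:
    print(x["conf"],x["box"]);c=max(cv2.findContours(x["region"].astype(np.uint8),0,1)[0],key=len)
    (u,v),r=cv2.minEnclosingCircle(c);e=cv2.fitEllipse(cv2.convexHull(c));print("pot",at(s,e[0],.075),at(s,(u,v),.075),e)
for x in spotter.trace("lid",s)[:2]: print("lid",x["conf"],x["box"],at(s,cen(x["region"]),.019))
cv2.imwrite("pics/pot.png",cv2.resize(s["img"][195:345,265:490],None,fx=3,fy=3,interpolation=cv2.INTER_CUBIC))
E
```

```text
t 7.25 [ 0.4568 -0.3308  0.2067] [-3.141  0.    -0.006] F [-0.3 -0.1 -0.5] w 0.0599 ff 0.0
[[ 0.5878  0.3215 26.155 ]
 [ 0.5841  0.4077 18.2494]
 [ 0.5217  0.2325 35.1163]
 [ 0.5043  0.3135 26.8345]
 [ 0.437   0.2227 34.9879]
 [ 0.4218  0.3039 26.6663]
 [ 0.4109  0.3964 26.6663]]
0.88 [283.2, 205.4, 66.4, 70.2]
pot [ 0.57238212 -0.01554671  0.075     ] [ 0.57263926 -0.01486219  0.075     ] ((314.0685729980469, 240.21139526367188), (69.4414291381836, 69.95723724365234), 67.36156463623047)
0.74 [296.8, 244.5, 13.0, 13.5]
pot [0.54670194 0.02071825 0.075     ] [0.54694514 0.02022099 0.075     ] ((299.8048095703125, 250.09303283691406), (8.51031494140625, 8.832403182983398), 151.33436584472656)
lid 0.76 [394.4, 248.7, 73.4, 71.9] [ 0.4790531  -0.30544505  0.019     ]
```

View pics/pot.png

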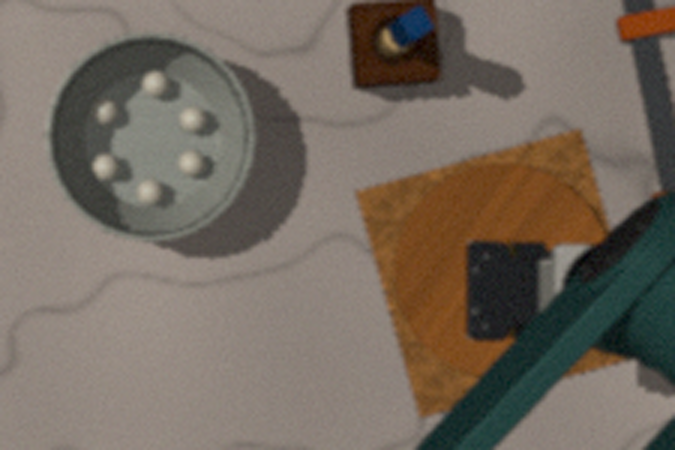

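Request:
servo_tool(commands=[0.131,-0.652,0.05,0,0,-0.3,0.06,0.131,-0.652,0.05,0,0,-0.3,0.06,0.131,-0.652,0.05,0,0,-0.3,0.06,0.131,-0.652,0.05,0,0,-0.3,0.06,0.131,-0.652,0.05,0,0,-0.3,0.06,0.131,-0.652,0.05,0,0,-0.3,0.06,0.131,-0.652,0.05,0,0,-0.3,0.06,0.131,-0.652,0.05,0,0,-0.3,0.06,0.131,-0.652,0.05,0,0,-0.3,0.06,0.131,-0.652,0.05,0,0,-0.3,0.06])

```text
time: 8.65
tool_pos: [0.5828, 0.281, 0.1576]
ee_rot: [3.14, 0.003, -0.001]
wrist_force: [0.5, -0.5, -0.1]
width: 0.0599
finger_force: 0.0
```

Request:
servo_tool(commands=[0,-0.028,0,0,0,0,0.06,0,-0.028,0,0,0,0,0.06,0,-0.028,0,0,0,0,0.06])

```text
time: 9.02
tool_pos: [0.5831, 0.3063, 0.1589]
ee_rot: [3.14, 0.002, -0.002]
wrist_force: [0.7, 0.4, -0.5]
width: 0.0599
finger_force: 0.0
```

```bash
python3 - <<'E'
from h import *
st();s=snapshot("wrist");cv2.imwrite("pics/w1.png",s["img"]);print({k:v for k,v in s.items() if k!="img"})
rows((.588,.3215,.06,0),(.588,.3215,.02,0))
E
```

```text
t 9.03 [0.5831 0.3063 0.1589] [ 3.14e+00  2.00e-03 -2.00e-03] F [ 0.7  0.4 -0.5] w 0.0599 ff 0.0
{'camera_matrix': array([[371.64829954,   0.        , 318.36640243],
       [  0.        , 371.64829954, 241.23610652],
       [  0.        ,   0.        ,   1.        ]]), 'hand_eye': array([[-7.89541314e-05, -9.63427053e-01, -2.67970720e-01,
         7.68215971e-02],
       [ 9.99999144e-01, -4.26018115e-04,  1.23701318e-03,
        -9.11378738e-04],
       [-1.30593234e-03, -2.67970393e-01,  9.63426262e-01,
        -1.67925633e-01],
       [ 0.00000000e+00,  0.00000000e+00,  0.00000000e+00,
         1.00000000e+00]]), 'shot': 7}
row [0.0046, -0.0156, 0.0995] az -0.1
row [0.0046, -0.0156, 0.1395] az -0.1
```

View pics/w1.png

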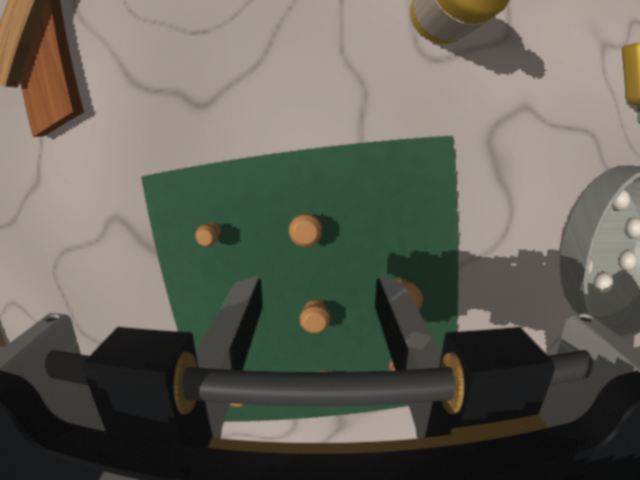

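```bash
cat >> h.py <<'E'
def wray(s,o,px):
    K=s["camera_matrix"];v=np.array([(px[0]-K[0,2])/K[0,0],(px[1]-K[1,2])/K[1,1]]);t=np.hypot(*v)
    d=np.r_[v/t*np.sin(t),np.cos(t)] if t>1e-9 else np.array([0,0,1.])
    H=s["hand_eye"];T=R.from_euler("xyz",o["ee_rot"]).as_matrix()
    return o["tool_pos"]+T@H[:3,3],T@(H[:3,:3]@d)
def wat(s,o,px,z):
    a,d=wray(s,o,px);return a+d*(z-a[2])/d[2]
def wknobs(s,o,z=.027):
    hsv=cv2.cvtColor(s["img"],cv2.COLOR_BGR2HSV)
    m=((hsv[...,0]>7)&(hsv[...,0]<24)&(hsv[...,1]>90)&(hsv[...,2]>110)).astype(np.uint8)
    n,l,st_,c=cv2.connectedComponentsWithStats(m)
    for i in range(1,n):
        p=wat(s,o,c[i],z)
        if 60<st_[i,4]<3000 and .3<p[0]<.72 and .11<p[1]<.55: print("wk",p.round(4),c[i].round(),st_[i,4])
E
python3 - <<'E'
from h import *
o=robot.get_obs();s=snapshot("wrist");wknobs(s,o);st()
E
```

```text
wk [0.5863 0.3193 0.027 ] [303. 230.] 705
wk [0.5817 0.4055 0.027 ] [203. 236.] 276
wk [0.5042 0.312  0.027 ] [312. 318.] 611
wk [0.4104 0.157  0.027 ] [458. 390.] 299
t 9.12 [0.5836 0.3058 0.16  ] [ 3.141e+00  1.000e-03 -3.000e-03] F [-0.1 -0.5  0.5] w 0.0598 ff 0.0
```

Request:
servo_tool(commands=[0.0036,-0.0145,0.06,0,0,0,0.06,0.0036,-0.0145,0.115,0,0,0,0.06,0.0036,-0.0145,0.139,0,0,0,0.06,0.0036,-0.0145,0.139,0,0,0,0.06,0.0036,-0.0145,0.139,0,0,0,0.015,0.0036,-0.0145,0.139,0,0,0,0.015,0.0036,-0.0145,0.139,0,0,0,0.015,0.0036,-0.0145,0.139,0,0,0,0.015])

```text
time: 10.12
tool_pos: [0.5875, 0.3219, 0.0221]
ee_rot: [-3.142, -0.001, -0.001]
wrist_force: [-0.2, -0.8, 1.8]
width: 0.0269
finger_force: 30.0
```

Request:
servo_tool(commands=[0,0,-0.05,0,0,0,0.015,0,0,-0.1,0,0,0,0.015,0,0.05,-0.115,0,0,0,0.015,0,0.1,-0.115,0,0,0,0.015,0,0.15,-0.115,0,0,0,0.015,-0.005,0.2,-0.115,0,0,0,0.015,-0.01,0.25,-0.115,0,0,0,0.015,-0.0145,0.3,-0.105,0,0,0,0.015,-0.0145,0.336,-0.09,0,0,0,0.015,-0.0145,0.336,-0.09,0,0,0,0.015])

```text
time: 11.38
tool_pos: [0.5712, -0.0162, 0.1099]
ee_rot: [3.142, 0.003, -0.005]
wrist_force: [-0.4, 0.6, -0.6]
width: 0.0273
finger_force: 30.0
```

```bash
python3 - <<'E'
from h import *
st()
rows((.5725,-.0152,.06,0));o=robot.get_obs()
s=snapshot("top");print(knobs(s).round(4))
E
```

```text
t 11.38 [ 0.5712 -0.0162  0.1099] [ 3.142e+00  3.000e-03 -5.000e-03] F [-0.4  0.6 -0.6] w 0.0273 ff 30.0
row [0.0013, -0.001, 0.0499] az -0.3
[[ 0.5839  0.4075 18.4944]
 [ 0.5216  0.2324 34.9879]
 [ 0.5044  0.3136 27.0017]
 [ 0.4369  0.2223 35.1163]
 [ 0.4219  0.3036 26.8345]
 [ 0.4107  0.3966 26.497 ]]
```

Request:
servo_tool(commands=[0.0013,-0.001,0.03,0,0,0,0.015,0.0013,-0.001,0.055,0,0,0,0.015,0.0013,-0.001,0.066,0,0,0,0.015,0.0013,-0.001,0.066,0,0,0,0.015,0.0013,-0.001,0.066,0,0,0,0.045,0.0013,-0.001,0.066,0,0,0,0.045,0.0013,-0.001,0.02,0,0,0,0.045,0.0013,-0.001,-0.04,0,0,0,0.06,0.0013,-0.001,-0.05,0,0,0,0.06])

```text
time: 12.55
tool_pos: [0.5768, -0.0135, 0.1685]
ee_rot: [3.14, -0.012, -0.001]
wrist_force: [0.1, -0.2, -0.0]
width: 0.0592
finger_force: 0.0
```

```bash
python3 - <<'E'
from h import *
st()
rows((.504,.313,.1,0),(.504,.313,.021,0));s=snapshot("wrist");cv2.imwrite("pics/w2.png",s["img"])
E
```

```text
t 12.55 [ 0.5768 -0.0135  0.1685] [ 3.14e+00 -1.20e-02 -1.00e-03] F [ 0.1 -0.2 -0. ] w 0.0592 ff 0.0
row [-0.0732, -0.3264, 0.0685] az -0.1
row [-0.0732, -0.3264, 0.1475] az -0.1
```

View pics/w2.png

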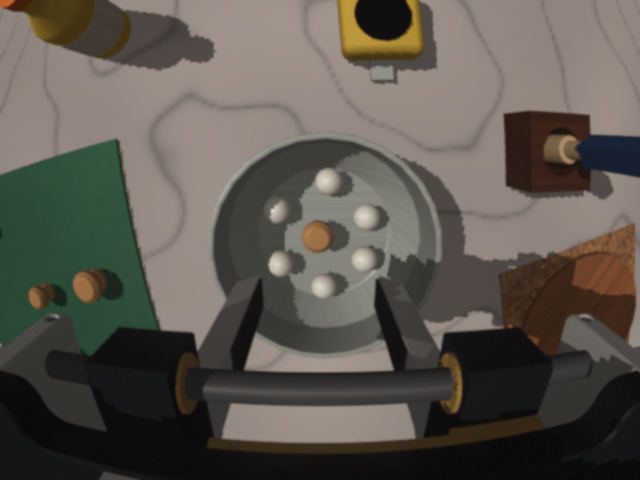

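Request:
servo_tool(commands=[-0.01,-0.05,0.02,0,0,0,0.06,-0.02,-0.105,0.03,0,0,0,0.06,-0.03,-0.16,0.04,0,0,0,0.06,-0.045,-0.215,0.04,0,0,0,0.06,-0.055,-0.27,0.04,0,0,0,0.06,-0.065,-0.31,0.04,0,0,0,0.06,-0.0685,-0.328,0.04,0,0,0,0.06,-0.0685,-0.328,0.04,0,0,0,0.06,-0.0685,-0.328,0.04,0,0,0,0.06])

```text
time: 13.72
tool_pos: [0.5059, 0.3134, 0.1209]
ee_rot: [3.14, 0.0, -0.003]
wrist_force: [-0.2, -0.1, 0.4]
width: 0.0602
finger_force: 0.0
```

```bash
python3 - <<'E'
from h import *
o=robot.get_obs();st();s=snapshot("wrist");wknobs(s,o)
rows((.504,.3128,.021,0));st()
E
```

```text
t 13.72 [0.5059 0.3134 0.1209] [ 3.14e+00  0.00e+00 -3.00e-03] F [-0.2 -0.1  0.4] w 0.0602 ff 0.0
wk [0.5819 0.4051 0.027 ] [192. 146.] 407
wk [0.5207 0.2315 0.027 ] [429. 227.] 1674
wk [0.5033 0.3113 0.027 ] [322. 250.] 998
wk [0.4229 0.3019 0.027 ] [333. 344.] 847
wk [0.3752 0.1889 0.027 ] [455. 382.] 614
row [-0.002, 0.0005, 0.1001] az -0.2
t 13.78 [0.506  0.3133 0.1211] [ 3.141e+00  0.000e+00 -3.000e-03] F [ 0.2 -0.1  0.3] w 0.06 ff 0.0
```

Request:
servo_tool(commands=[-0.002,0.0005,0.05,0,0,0,0.06,-0.002,0.0005,0.09,0,0,0,0.06,-0.002,0.0005,0.1,0,0,0,0.06,-0.002,0.0005,0.1,0,0,0,0.06,-0.002,0.0005,0.1,0,0,0,0.015,-0.002,0.0005,0.1,0,0,0,0.015,-0.002,0.0005,0.1,0,0,0,0.015,-0.002,0.0005,0.1,0,0,0,0.015])

```text
time: 14.78
tool_pos: [0.5039, 0.3147, 0.0222]
ee_rot: [-3.141, -0.001, -0.001]
wrist_force: [-0.5, -0.2, 2.1]
width: 0.027
finger_force: 30.0
```

Request:
servo_tool(commands=[0,0,-0.05,0,0,0,0.015,0,0,-0.1,0,0,0,0.015,0.01,0.05,-0.11,0,0,0,0.015,0.03,0.1,-0.11,0,0,0,0.015,0.05,0.15,-0.11,0,0,0,0.015,0.07,0.2,-0.11,0,0,0,0.015,0.09,0.25,-0.11,0,0,0,0.015,0.106,0.29,-0.105,0,0,0,0.015,0.106,0.304,-0.09,0,0,0,0.015,0.106,0.304,-0.09,0,0,0,0.015])

```text
time: 16.02
tool_pos: [0.6075, 0.0102, 0.109]
ee_rot: [-3.141, 0.005, -0.002]
wrist_force: [0.1, -0.6, -0.6]
width: 0.0271
finger_force: 30.0
```

```bash
python3 - <<'E'
from h import *
st()
rows((.610,.009,.05,0))
s=snapshot("top");print(knobs(s).round(4));st()
E
```

```text
t 16.02 [0.6075 0.0102 0.109 ] [-3.141e+00  5.000e-03 -2.000e-03] F [ 0.1 -0.6 -0.6] w 0.0271 ff 30.0
row [0.0025, 0.0012, 0.059] az -0.1
[[ 0.5839  0.4078 18.4944]
 [ 0.5218  0.2325 35.1163]
 [ 0.4372  0.2223 35.1163]
 [ 0.422   0.3037 27.0017]
 [ 0.4111  0.3963 26.6663]]
t 16.07 [0.6079 0.0112 0.11  ] [-3.141e+00  3.000e-03 -1.000e-03] F [-1.2 -0.3 -0.3] w 0.0274 ff 30.0
```

Request:
servo_tool(commands=[0.001,0.001,0.03,0,0,0,0.015,0.001,0.001,0.052,0,0,0,0.015,0.001,0.001,0.06,0,0,0,0.015,0.001,0.001,0.06,0,0,0,0.015,0.001,0.001,0.06,0,0,0,0.042,0.001,0.001,0.06,0,0,0,0.042,0.001,0.001,0.02,0,0,0,0.042,0.001,0.001,-0.01,0,0,0,0.05,0.001,0.001,-0.02,0,0,0,0.06])

```text
time: 17.2
tool_pos: [0.6118, 0.0092, 0.1348]
ee_rot: [3.141, -0.006, -0.001]
wrist_force: [-0.3, -0.8, 0.6]
width: 0.0566
finger_force: 0.0
```

Request:
servo_tool(commands=[-0.028,-0.044,0,0,0,0,0.06,-0.056,-0.088,0,0,0,0,0.06,-0.084,-0.132,0,0,0,0,0.06,-0.112,-0.176,0,0,0,0,0.06,-0.14,-0.22,0,0,0,0,0.06,-0.168,-0.264,0,0,0,0,0.06,-0.187,-0.294,0,0,0,0,0.06,-0.187,-0.294,0,0,0,0,0.06,-0.187,-0.294,0.01,0,0,0,0.06,-0.187,-0.294,0.01,0,0,0,0.06])

```text
time: 18.45
tool_pos: [0.4233, 0.302, 0.1196]
ee_rot: [3.14, 0.003, -0.003]
wrist_force: [0.4, -0.3, -0.6]
width: 0.0597
finger_force: 0.0
```

```bash
python3 - <<'E'
from h import *
o=robot.get_obs();st();s=snapshot("wrist");wknobs(s,o)
rows((.422,.303,.021,0));st();cv2.imwrite("pics/w3.png",s["img"])
E
```

```text
t 18.45 [0.4233 0.302  0.1196] [ 3.14e+00  3.00e-03 -3.00e-03] F [ 0.4 -0.3 -0.6] w 0.0597 ff 0.0
wk [0.582  0.4056 0.027 ] [176.  37.] 337
wk [0.5199 0.2312 0.027 ] [419. 115.] 1797
wk [0.4363 0.2212 0.027 ] [427. 229.] 1649
wk [0.4208 0.3016 0.027 ] [319. 250.] 985
wk [0.4105 0.3939 0.027 ] [199. 263.] 772
row [-0.0016, -0.0008, 0.0992] az -0.2
t 18.5 [0.4236 0.3022 0.1202] [ 3.14e+00  2.00e-03 -3.00e-03] F [0.3 0.5 0.5] w 0.0599 ff 0.0
```

Request:
servo_tool(commands=[-0.0016,-0.0005,0.05,0,0,0,0.06,-0.0016,-0.0005,0.09,0,0,0,0.06,-0.0016,-0.0005,0.099,0,0,0,0.06,-0.0016,-0.0005,0.099,0,0,0,0.06,-0.0016,-0.0005,0.099,0,0,0,0.015,-0.0016,-0.0005,0.099,0,0,0,0.015,-0.0016,-0.0005,0.099,0,0,0,0.015,-0.0016,-0.0005,0.099,0,0,0,0.015])

```text
time: 19.5
tool_pos: [0.4222, 0.3042, 0.0231]
ee_rot: [-3.141, -0.001, -0.001]
wrist_force: [-0.3, -0.5, 2.5]
width: 0.0273
finger_force: 30.0
```

Request:
servo_tool(commands=[0,0,-0.05,0,0,0,0.015,0,0,-0.1,0,0,0,0.015,0.015,0.05,-0.11,0,0,0,0.015,0.032,0.1,-0.11,0,0,0,0.015,0.05,0.155,-0.11,0,0,0,0.015,0.07,0.21,-0.11,0,0,0,0.015,0.09,0.265,-0.11,0,0,0,0.015,0.105,0.315,-0.105,0,0,0,0.015,0.112,0.3415,-0.09,0,0,0,0.015,0.112,0.3415,-0.09,0,0,0,0.015])

```text
time: 20.75
tool_pos: [0.5327, -0.0391, 0.1108]
ee_rot: [-3.141, 0.003, -0.004]
wrist_force: [-1.0, 0.5, 0.1]
width: 0.0268
finger_force: 30.0
```

```bash
python3 - <<'E'
from h import *
o=robot.get_obs();st()
rows((.5345,-.039,.05,0))
s=snapshot("top");print(knobs(s).round(4));st();s=snapshot("wrist");cv2.imwrite("pics/w4.png",s["img"])
E
```

```text
t 20.75 [ 0.5327 -0.0391  0.1108] [-3.141e+00  3.000e-03 -4.000e-03] F [-1.   0.5  0.1] w 0.0268 ff 30.0
row [0.0018, -0.0001, 0.0608] az -0.3
[[ 0.5839  0.4077 18.0011]
 [ 0.522   0.2325 34.859 ]
 [ 0.4371  0.2223 34.9879]
 [ 0.411   0.3964 26.497 ]]
t 20.8 [ 0.5329 -0.0378  0.1117] [-3.141e+00  2.000e-03 -3.000e-03] F [ 0.8 -0.1 -0.5] w 0.0272 ff 30.0
```

View pics/w4.png

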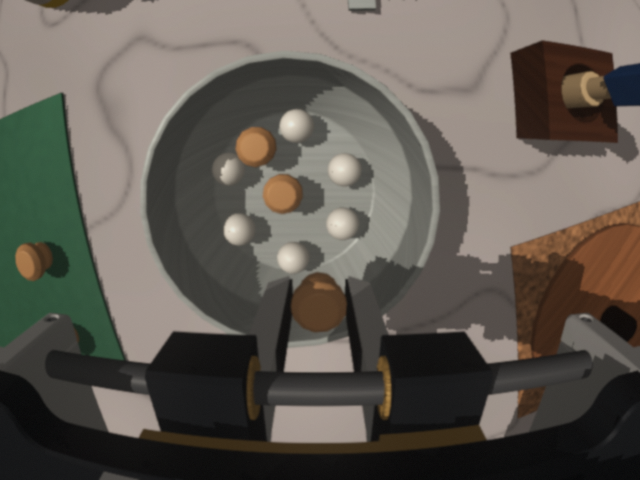

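Request:
servo_tool(commands=[0.0015,0.0005,0.03,0,0,0,0.015,0.0015,0.0005,0.053,0,0,0,0.015,0.0015,0.0005,0.061,0,0,0,0.015,0.0015,0.0005,0.061,0,0,0,0.015,0.0015,0.0005,0.061,0,0,0,0.042,0.0015,0.0005,0.061,0,0,0,0.042,0.0015,0.0005,0.02,0,0,0,0.042,0.0015,0.0005,-0.01,0,0,0,0.05,0.0015,0.0005,-0.02,0,0,0,0.06])

```text
time: 21.98
tool_pos: [0.5366, -0.0384, 0.1355]
ee_rot: [3.141, -0.005, -0.001]
wrist_force: [0.0, -0.3, -0.7]
width: 0.0564
finger_force: 0.0
```

Request:
servo_tool(commands=[-0.015,-0.05,0,0,0,0,0.06,-0.03,-0.105,0,0,0,0,0.06,-0.045,-0.16,0,0,0,0,0.06,-0.06,-0.215,0,0,0,0,0.06,-0.075,-0.27,0,0,0,0,0.06,-0.09,-0.325,0,0,0,0,0.06,-0.107,-0.38,0,0,0,0,0.06,-0.1235,-0.425,0.005,0,0,0,0.06,-0.1235,-0.435,0.01,0,0,0,0.06,-0.1235,-0.435,0.01,0,0,0,0.06])

```text
time: 23.22
tool_pos: [0.4116, 0.3965, 0.1209]
ee_rot: [3.139, 0.002, -0.0]
wrist_force: [-0.0, -0.2, -0.3]
width: 0.0604
finger_force: 0.0
```

```bash
python3 - <<'E'
from h import *
o=robot.get_obs();st();s=snapshot("wrist");wknobs(s,o)
rows((.411,.3955,.021,0));st();cv2.imwrite("pics/w5.png",s["img"])
E
```

```text
t 23.23 [0.4116 0.3965 0.1209] [ 3.139e+00  2.000e-03 -0.000e+00] F [-0.  -0.2 -0.3] w 0.0604 ff 0.0
wk [0.582  0.4052 0.027 ] [306.  12.] 401
wk [0.5198 0.2338 0.027 ] [529. 111.] 1382
wk [0.4368 0.224  0.027 ] [532. 216.] 1334
wk [0.4104 0.3941 0.027 ] [322. 248.] 933
row [-0.0011, 0.0005, 0.1004] az -0.1
t 23.27 [0.4121 0.396  0.1214] [ 3.14e+00  1.00e-03 -2.00e-03] F [ 0.  -1.3 -1.2] w 0.0602 ff 0.0
```

Request:
servo_tool(commands=[-0.001,0.0003,0.05,0,0,0,0.06,-0.001,0.0003,0.09,0,0,0,0.06,-0.001,0.0003,0.1,0,0,0,0.06,-0.001,0.0003,0.1,0,0,0,0.06,-0.001,0.0003,0.1,0,0,0,0.015,-0.001,0.0003,0.1,0,0,0,0.015,-0.001,0.0003,0.1,0,0,0,0.015,-0.001,0.0003,0.1,0,0,0,0.015,-0.001,0.0003,0.05,0,0,0,0.015,-0.001,0.0003,-0.01,0,0,0,0.015])

```text
time: 24.52
tool_pos: [0.4098, 0.396, 0.1317]
ee_rot: [3.139, 0.004, -0.001]
wrist_force: [0.5, -0.1, -0.3]
width: 0.0271
finger_force: 30.0
```

Request:
servo_tool(commands=[0.02,0.05,0,0,0,0,0.015,0.045,0.1,0,0,0,0,0.015,0.07,0.155,0,0,0,0,0.015,0.095,0.21,0,0,0,0,0.015,0.12,0.265,0,0,0,0,0.015,0.145,0.315,0,0,0,0,0.015,0.17,0.37,0,0,0,0,0.015,0.19,0.415,0,0,0,0,0.015,0.1995,0.4347,0.01,0,0,0,0.015,0.1995,0.4347,0.015,0,0,0,0.015])

```text
time: 25.78
tool_pos: [0.6095, -0.0384, 0.1157]
ee_rot: [-3.141, 0.003, -0.003]
wrist_force: [0.2, 0.2, -0.4]
width: 0.0272
finger_force: 30.0
```

```bash
python3 - <<'E'
from h import *
o=robot.get_obs();st()
rows((.6105,-.039,.05,0))
s=snapshot("top");print(knobs(s).round(4));st()
s=snapshot("wrist");cv2.imwrite("pics/w6.png",s["img"])
E
```

```text
t 25.77 [ 0.6095 -0.0384  0.1157] [-3.141e+00  3.000e-03 -3.000e-03] F [ 0.2  0.2 -0.4] w 0.0272 ff 30.0
row [0.001, 0.0006, 0.0657] az -0.2
[[ 0.5839  0.4075 18.4944]
 [ 0.5218  0.2324 34.859 ]
 [ 0.4371  0.2223 34.9879]]
t 25.82 [ 0.6087 -0.0371  0.1151] [-3.14e+00  4.00e-03 -1.00e-03] F [-0.4  0.4 -1.2] w 0.027 ff 30.0
```

View pics/w6.png

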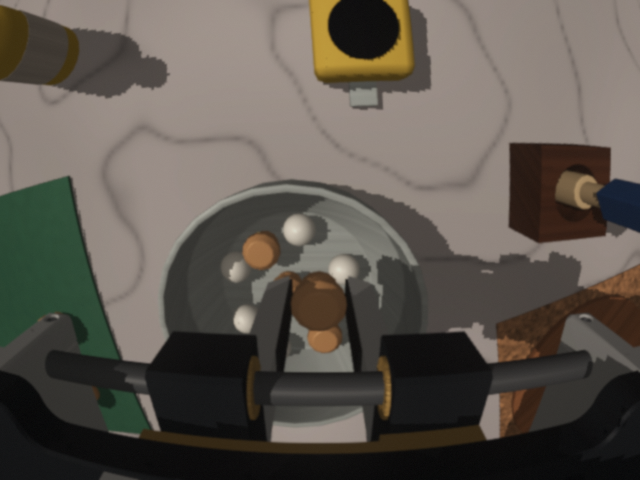

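Request:
servo_tool(commands=[0.001,0.0006,0.03,0,0,0,0.015,0.001,0.0006,0.055,0,0,0,0.015,0.001,0.0006,0.065,0,0,0,0.015,0.001,0.0006,0.065,0,0,0,0.015,0.001,0.0006,0.065,0,0,0,0.042,0.001,0.0006,0.065,0,0,0,0.042,0.001,0.0006,0.02,0,0,0,0.042,0,0,-0.04,0,0,0,0.05,-0.02,0,-0.1,0,0,0,0.06,-0.04,0.02,-0.13,0,0,0,0.06])

```text
time: 27.12
tool_pos: [0.571, -0.0577, 0.2531]
ee_rot: [3.14, -0.008, 0.001]
wrist_force: [-0.5, -0.3, -0.2]
width: 0.0597
finger_force: 0.0
```

Request:
servo_tool(commands=[0,0.05,0,0,0,0,0.06,0,0.1,0,0,0,0,0.06,-0.01,0.15,0,0,0,0,0.06,-0.01,0.164,0,0,0,0,0.06,-0.01,0.164,0,0,0,0,0.06])

```text
time: 27.75
tool_pos: [0.5599, -0.2225, 0.2477]
ee_rot: [-3.141, -0.001, -0.003]
wrist_force: [-0.4, -0.0, -0.3]
width: 0.0602
finger_force: 0.0
```

```bash
python3 - <<'E'
from h import *
o=robot.get_obs();st()
s=snapshot("wrist");cv2.imwrite("pics/w7.png",s["img"])
hsv=cv2.cvtColor(s["img"],cv2.COLOR_BGR2HSV)
b=big((hsv[...,0]>95)&(hsv[...,0]<130)&(hsv[...,1]>110)&(hsv[...,2]>40)).astype(np.uint8)
ys,xs=np.nonzero(b);print(xs.min(),xs.max(),ys.min(),ys.max(),b.sum())
cv2.imwrite("pics/w7b.png",cv2.resize(s["img"][100:400,200:500],None,fx=2,fy=2))
E
```

```text
t 27.75 [ 0.5599 -0.2225  0.2477] [-3.141e+00 -1.000e-03 -3.000e-03] F [-0.4 -0.  -0.3] w 0.0602 ff 0.0
313 352 87 127 996
```

View pics/w7.png

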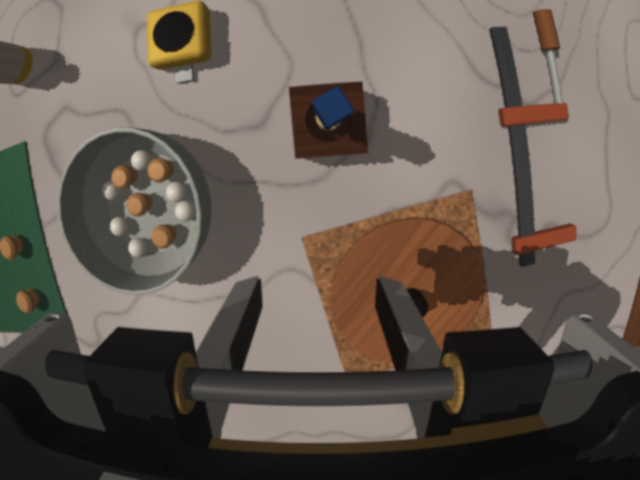

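```bash
python3 - <<'E'
from h import *
o=robot.get_obs();st()
s=snapshot("wrist");hsv=cv2.cvtColor(s["img"],cv2.COLOR_BGR2HSV)
m0=(hsv[...,0]>95)&(hsv[...,0]<130)&(hsv[...,1]>110)
v=hsv[...,2][big(m0&(hsv[...,2]>30))];print(np.percentile(v,[5,25,50,75,95]))
for th in(60,75,85):
    b=big(m0&(hsv[...,2]>th));c=max(cv2.findContours(b.astype(np.uint8),0,1)[0],key=len)[:,0]
    P=np.array([wat(s,o,p.astype(float),.161)[:2] for p in c],np.float32);q=cv2.minAreaRect(P*1000)
    print(th,b.sum(),q)
t=spotter.trace("stand",s)
for x in t[:2]: print(x["conf"],x["box"])
# hole/foot: light neck blob
cv2.imwrite("pics/w7c.png",cv2.resize(s["img"][65:175,270:390],None,fx=5,fy=5,interpolation=cv2.INTER_CUBIC))
E
```

```text
t 27.8 [ 0.5601 -0.2215  0.2478] [-3.141e+00 -1.000e-03 -1.000e-03] F [ 0.1  0.4 -0.4] w 0.0598 ff 0.0
[54. 82. 88. 89. 90.]
60 919 ((660.5233764648438, -231.39077758789062), (20.460548400878906, 21.221633911132812), 32.9485969543457)
75 821 ((660.8341064453125, -231.38975524902344), (19.59438133239746, 19.759098052978516), 32.62446212768555)
85 693 ((660.948974609375, -231.353515625), (18.091222763061523, 18.366039276123047), 31.987754821777344)
0.74 [290.7, 82.1, 80.1, 77.1]
0.59 [2.2, 143.4, 65.0, 188.8]
```

View pics/w7c.png

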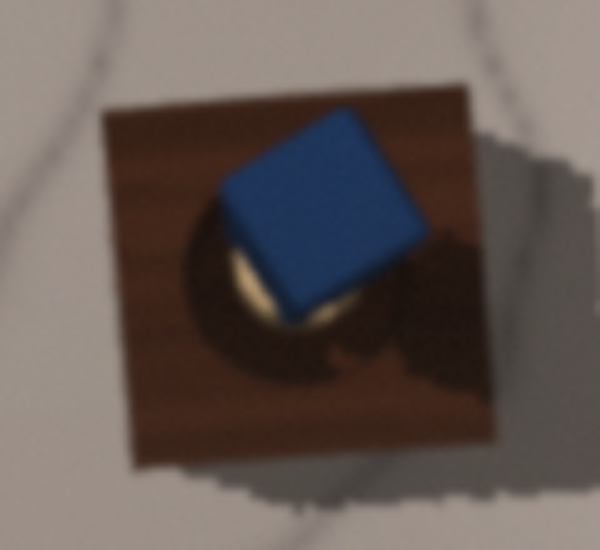

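Request:
servo_tool(commands=[0.1005,0.0095,0,0,0,-10.7,0.05,0.1005,0.0095,0,0,0,-21.4,0.05,0.1005,0.0095,0,0,0,-32,0.05,0.1005,0.0095,0,0,0,-32.5,0.05,0.1005,0.0095,0,0,0,-32.5,0.05,0.1005,0.0095,0,0,0,-32.5,0.05])

```text
time: 28.65
tool_pos: [0.6601, -0.2313, 0.2483]
ee_rot: [3.141, -0.001, 0.565]
wrist_force: [-0.8, 0.4, 0.3]
width: 0.0498
finger_force: 0.0
```

```bash
python3 - <<'E'
from h import *
st();rows((.6605,-.2314,.11,.5672))
import cv2
s=snapshot("top");C=np.array([.5725,-.0152])
x=spotter.trace("pot",s)[0];c=max(cv2.findContours(x["region"].astype(np.uint8),0,1)[0],key=len);e=cv2.fitEllipse(cv2.convexHull(c));print("pot",x["conf"],at(s,e[0],.075),e[1])
for k in("bead1","knob_m1"):
    for d in spotter.trace(k,s)[:10]:
        p=at(s,cen(d["region"]),.02)[:2]-C
        if d["conf"]>.15 and np.hypot(*p)<.09: print(k,round(d["conf"],2),(p*1000).round(),d["box"][2:])
x=spotter.trace("stand",s)[0];q=cv2.minAreaRect(np.argwhere(x["region"])[:,::-1].astype(np.float32));print("stand",x["conf"],at(s,q[0],.05),q)
cv2.imwrite("pics/pot2.png",cv2.resize(s["img"][195:285,265:425],None,fx=4,fy=4,interpolation=cv2.INTER_CUBIC))
E
```

```text
t 28.65 [ 0.6601 -0.2313  0.2483] [ 3.141e+00 -1.000e-03  5.650e-01] F [-0.8  0.4  0.3] w 0.0498 ff 0.0
row [0.0002, 0.0003, 0.1383] az -0.1
pot 0.85 [ 0.57252109 -0.01572255  0.075     ] (69.71134185791016, 71.23314666748047)
bead1 0.62 [20. 46.] [12.8, 9.3]
bead1 0.61 [-52.  15.] [11.5, 8.0]
bead1 0.48 [ -8. -52.] [8.3, 7.6]
bead1 0.43 [52. -0.] [6.7, 4.9]
bead1 0.43 [ 14. -43.] [12.7, 7.9]
knob_m1 0.56 [-36. -25.] [8.6, 8.8]
knob_m1 0.48 [ 40. -27.] [15.5, 13.1]
knob_m1 0.4 [37. 24.] [14.3, 12.7]
stand 0.37 [ 0.63117207 -0.25696908  0.05      ] ((407.0, 219.0), (6.0, 10.0), 90.0)
```

View pics/pot2.png

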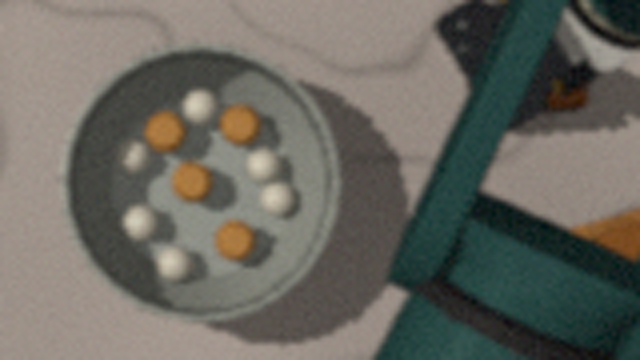

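Request:
servo_tool(commands=[0.0003,0.0003,0.05,0,0,0,0.05,0.0003,0.0003,0.1,0,0,0,0.05,0.0003,0.0003,0.138,0,0,0,0.05,0.0003,0.0003,0.138,0,0,0,0.05,0.0003,0.0003,0.138,0,0,0,0.05,0.0003,0.0003,0.138,0,0,0,0.01,0.0003,0.0003,0.138,0,0,0,0.01,0.0003,0.0003,0.138,0,0,0,0.01,0.0003,0.0003,0.138,0,0,0,0.01])

```text
time: 30.02
tool_pos: [0.6611, -0.2319, 0.1104]
ee_rot: [3.14, -0.001, 0.566]
wrist_force: [0.3, 0.7, 2.4]
width: 0.0221
finger_force: 30.0
```

```bash
python3 - <<'E'
from h import *
st();s=snapshot("wrist")
o=dict(tool_pos=np.array([.560,-.222,.2478]),ee_rot=np.array([3.1415,-.001,-.002]))
print("stand",wat(s,o,(329.8,120.2),.05), wat(s,o,(270+298/5,65+283/5),.05))
t=snapshot("top");print("entry",at(t,(323,243.75),.012));st()
E
```

```text
t 30.02 [ 0.6611 -0.2319  0.1104] [ 3.14e+00 -1.00e-03  5.66e-01] F [0.3 0.7 2.4] w 0.0221 ff 30.0
stand [ 0.65737254 -0.23227594  0.05      ] [ 0.65598935 -0.23208149  0.05      ]
entry [ 0.56581579 -0.03856201  0.012     ]
t 30.12 [ 0.6611 -0.2319  0.1103] [ 3.14e+00 -1.00e-03  5.66e-01] F [-0.7  1.2  2.8] w 0.0217 ff 30.0
```

Request:
servo_tool(commands=[0,0,-0.04,0,0,0,0.01,0,0,-0.08,0,0,0,0.01,0,0,-0.105,0,0,0,0.01,0.004,-0.04,-0.105,0,0,8,0.01,0.008,-0.085,-0.105,0,0,16,0.01,0.012,-0.13,-0.105,0,0,24,0.01,0.017,-0.17,-0.105,0,0,32.4,0.01,0.0233,-0.205,-0.105,0,0,32.4,0.01,0.0233,-0.2143,-0.105,0,0,32.4,0.01,0.0233,-0.2143,-0.105,0,0,32.4,0.01])

```text
time: 31.38
tool_pos: [0.5653, -0.0385, 0.2142]
ee_rot: [3.141, 0.0, 0.001]
wrist_force: [0.0, -0.1, -1.3]
width: 0.0215
finger_force: 30.0
```

Request:
servo_tool(commands=[0,0,0,0,0,0,0.01,0,0,0,0,0,0,0.01])

```text
time: 31.62
tool_pos: [0.5658, -0.0395, 0.214]
ee_rot: [3.141, 0.0, -0.001]
wrist_force: [-0.2, -0.4, -0.1]
width: 0.0218
finger_force: 30.0
```

```bash
python3 - <<'E'
from h import *
st();s=snapshot("top");w=snapshot("wrist")
rows((.5658,-.0385,.113,0));st()
cv2.imwrite("pics/a.png",np.hstack([cv2.resize(s["img"][185:295,265:385],(400,367)),cv2.resize(w["img"],(400,300))[:, :] if 0 else cv2.copyMakeBorder(cv2.resize(w["img"],(400,300)),0,67,0,0,0)]))
E
```

```text
t 31.62 [ 0.5658 -0.0395  0.214 ] [ 3.141e+00  0.000e+00 -1.000e-03] F [-0.2 -0.4 -0.1] w 0.0218 ff 30.0
row [0.0001, -0.0007, 0.1011] az -0.0
t 31.73 [ 0.5657 -0.0392  0.2141] [ 3.141e+00  0.000e+00 -1.000e-03] F [ 0.1 -0.2 -0.7] w 0.0219 ff 30.0
```

View pics/a.png

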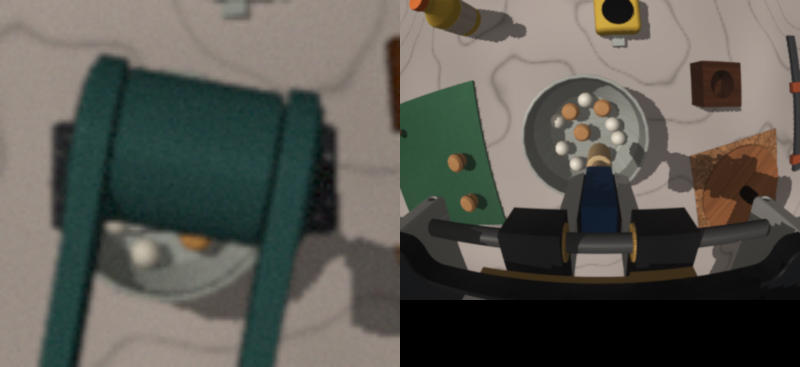

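Request:
servo_tool(commands=[0,0,0.04,0,0,0,0.01,0,0,0.06,0,0,0,0.01,0,0,0.07,0,0,0,0.01,0,0,0.078,0,0,0,0.01,0,0,0.084,0,0,0,0.01,0,0,0.09,0,0,0,0.01])

```text
time: 32.48
tool_pos: [0.5659, -0.0386, 0.1249]
ee_rot: [3.141, -0.002, 0.001]
wrist_force: [0.6, 0.1, -0.7]
width: 0.0221
finger_force: 30.0
```

Request:
servo_tool(commands=[0,0,0.004,0,0,0,0.01,0,0,0.008,0,0,0,0.01,0,0,0.009,0,0,0,0.01])

```text
time: 32.85
tool_pos: [0.5653, -0.0384, 0.1151]
ee_rot: [3.142, 0.0, 0.001]
wrist_force: [-0.3, 1.2, -1.2]
width: 0.0214
finger_force: 30.0
```

Request:
servo_tool(commands=[0.004,0.007,0.001,0,0,0,0.01,0.007,0.015,0.0015,0,0,0,0.01,0.007,0.015,0.0015,0,0,0,0.01])

```text
time: 33.22
tool_pos: [0.5728, -0.0543, 0.1139]
ee_rot: [3.141, -0.0, -0.0]
wrist_force: [-0.9, 0.3, -1.3]
width: 0.0217
finger_force: 30.0
```

Request:
servo_tool(commands=[0.0117,-0.0019,0,0,0,0,0.01,0.0223,-0.0073,0,0,0,0,0.01,0.0307,-0.0157,0,0,0,0,0.01,0.0361,-0.0263,0,0,0,0,0.01,0.038,-0.038,0,0,0,0,0.01,0.0361,-0.0497,0,0,0,0,0.01,0.0307,-0.0603,0,0,0,0,0.01,0.0223,-0.0687,0,0,0,0,0.01,0.0117,-0.0741,0,0,0,0,0.01,0,-0.076,0,0,0,0,0.01])

```text
time: 34.48
tool_pos: [0.5755, 0.0151, 0.1177]
ee_rot: [3.124, -0.011, -0.001]
wrist_force: [1.7, -15.1, 5.2]
width: 0.0221
finger_force: 30.1
```

```bash
python3 - <<'E'
from h import *
st();w=snapshot("wrist");cv2.imwrite("pics/s1.png",w["img"])
E
```

```text
t 34.48 [0.5755 0.0151 0.1177] [ 3.124e+00 -1.100e-02 -1.000e-03] F [  1.7 -15.1   5.2] w 0.0221 ff 30.1
```

View pics/s1.png

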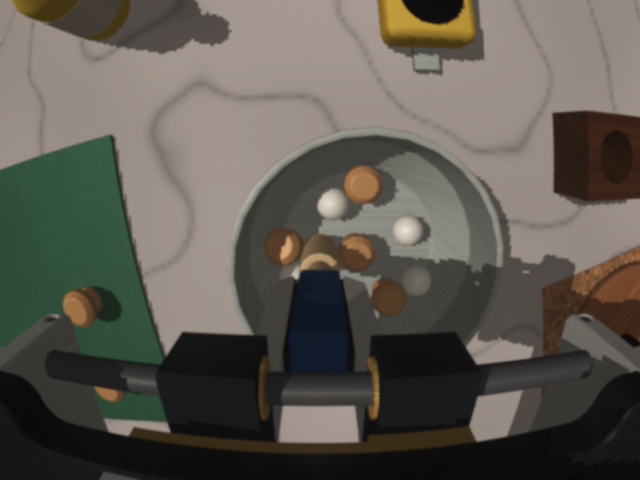

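Request:
servo_tool(commands=[-0.0099,0.0076,0,0,0,0,0.01,-0.0188,0.0121,0,0,0,0,0.01,-0.0259,0.0192,0,0,0,0,0.01,-0.0304,0.0281,0,0,0,0,0.01,-0.032,0.038,0,0,0,0,0.01,-0.0304,0.0479,0,0,0,0,0.01,-0.0259,0.0568,0,0,0,0,0.01,-0.0188,0.0639,0,0,0,0,0.01,-0.0099,0.0684,0,0,0,0,0.01,0,0.07,0,0,0,0,0.01])

```text
time: 35.78
tool_pos: [0.5732, -0.0474, 0.1138]
ee_rot: [-3.141, 0.0, 0.001]
wrist_force: [0.2, 0.5, -0.2]
width: 0.0217
finger_force: 30.0
```

```bash
python3 - <<'E'
from h import *
st();w=snapshot("wrist");cv2.imwrite("pics/s2.png",w["img"])
E
```

```text
t 35.77 [ 0.5732 -0.0474  0.1138] [-3.141e+00  0.000e+00  1.000e-03] F [ 0.2  0.5 -0.2] w 0.0217 ff 30.0
```

View pics/s2.png

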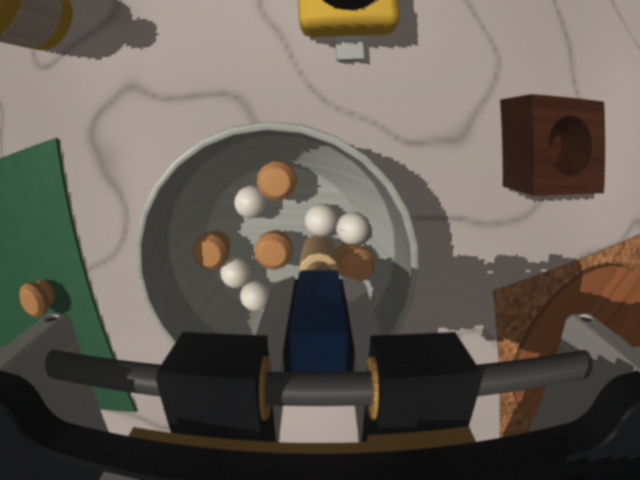

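Request:
servo_tool(commands=[0.0099,-0.0016,0,0,0,0,0.01,0.0188,-0.0061,0,0,0,0,0.01,0.0259,-0.0132,0,0,0,0,0.01,0.0304,-0.0221,0,0,0,0,0.01,0.032,-0.032,0,0,0,0,0.01,0.0304,-0.0419,0,0,0,0,0.01,0.0259,-0.0508,0,0,0,0,0.01,0.0188,-0.0579,0,0,0,0,0.01,0.0099,-0.0624,0,0,0,0,0.01,0,-0.064,0,0,0,0,0.01])

```text
time: 37.08
tool_pos: [0.5732, 0.0138, 0.1151]
ee_rot: [3.135, -0.004, 0.0]
wrist_force: [2.3, -7.3, 0.3]
width: 0.0216
finger_force: 30.0
```

Request:
servo_tool(commands=[-0.0099,0.0016,0,0,0,0,0.01,-0.0188,0.0061,0,0,0,0,0.01,-0.0259,0.0132,0,0,0,0,0.01,-0.0304,0.0221,0,0,0,0,0.01,-0.032,0.032,0,0,0,0,0.01,-0.0304,0.0419,0,0,0,0,0.01,-0.0259,0.0508,0,0,0,0,0.01,-0.0188,0.0579,0,0,0,0,0.01,-0.0099,0.0624,0,0,0,0,0.01,0,0.064,0,0,0,0,0.01])

```text
time: 38.33
tool_pos: [0.5731, -0.0476, 0.1137]
ee_rot: [-3.141, 0.0, 0.001]
wrist_force: [-0.1, 0.3, -0.7]
width: 0.0223
finger_force: 30.0
```

```bash
cat >> h.py <<'E'
def tipcheck():
    """list beads and knobs seen by the wrist camera inside the pot, offsets mm from pot centre"""
    o=robot.get_obs();w=snapshot("wrist");C=np.array([.5725,-.0155])
    for k in("bead1","knob_m1","knob_s1","knob_l1","stick"):
        for d in spotter.trace(k,w)[:10]:
            if d["conf"]>.25:print(k,round(d["conf"],2),((wat(w,o,cen(d["region"]),.018)[:2]-C)*1000).round(),d["box"])
E
python3 - <<'E'
from h import *
st();tipcheck()
E
```

```text
t 38.33 [ 0.5731 -0.0476  0.1137] [-3.141e+00  0.000e+00  1.000e-03] F [-0.1  0.3 -0.7] w 0.0223 ff 30.0
bead1 0.83 [ 30. -47.] [323.3, 193.7, 33.5, 28.8]
bead1 0.78 [-18. -54.] [338.0, 259.8, 20.8, 18.6]
bead1 0.74 [205. 220.] [2.0, 1.4, 70.3, 48.5]
bead1 0.58 [ 46. -29.] [298.4, 165.8, 31.7, 37.8]
knob_m1 0.82 [50.  9.] [244.9, 160.3, 34.6, 41.3]
knob_m1 0.71 [  4. -57.] [335.9, 223.1, 36.9, 38.4]
knob_l1 0.58 [-53. 245.] [20.5, 279.1, 33.1, 38.0]
knob_l1 0.27 [ -9. 218.] [3.2, 138.3, 131.6, 273.0]
stick 0.63 [-53. -32.] [288.4, 236.4, 60.6, 138.2]
stick 0.4 [14.  8.] [135.8, 122.7, 278.6, 222.3]
```

Request:
servo_tool(commands=[0.0099,-0.0016,0,0,0,0,0.01,0.0188,-0.0061,0,0,0,0,0.01,0.0259,-0.0132,0,0,0,0,0.01,0.0304,-0.0221,0,0,0,0,0.01,0.032,-0.032,0,0,0,0,0.01,0.0304,-0.0419,0,0,0,0,0.01,0.0259,-0.0508,0,0,0,0,0.01,0.0188,-0.0579,0,0,0,0,0.01,0.0099,-0.0624,0,0,0,0,0.01,0,-0.064,0,0,0,0,0.01])

```text
time: 39.88
tool_pos: [0.5733, 0.0152, 0.1147]
ee_rot: [3.137, -0.005, 0.001]
wrist_force: [4.8, -5.9, 0.4]
width: 0.0218
finger_force: 30.0
```

Request:
servo_tool(commands=[-0.0099,0.0016,0,0,0,0,0.01,-0.0188,0.0061,0,0,0,0,0.01,-0.0259,0.0132,0,0,0,0,0.01,-0.0304,0.0221,0,0,0,0,0.01,-0.032,0.032,0,0,0,0,0.01,-0.0304,0.0419,0,0,0,0,0.01,-0.0259,0.0508,0,0,0,0,0.01,-0.0188,0.0579,0,0,0,0,0.01,-0.0099,0.0624,0,0,0,0,0.01,0,0.064,0,0,0,0,0.01])

```text
time: 41.12
tool_pos: [0.5732, -0.0477, 0.1138]
ee_rot: [3.142, 0.0, 0.0]
wrist_force: [-0.3, 0.8, -1.1]
width: 0.0218
finger_force: 30.0
```

Request:
servo_tool(commands=[0.0099,-0.0016,0,0,0,0,0.01,0.0188,-0.0061,0,0,0,0,0.01,0.0259,-0.0132,0,0,0,0,0.01,0.0259,-0.0132,0,0,0,0,0.01,0.0259,-0.0132,-0.02,0,0,0,0.01,0.0259,-0.0132,-0.05,0,0,0,0.01,0.0259,-0.0132,-0.09,0,0,0,0.01,0.0259,-0.0132,-0.1,0,0,0,0.01,0.0259,-0.0132,-0.1,0,0,0,0.01])

```text
time: 42.25
tool_pos: [0.5984, -0.0342, 0.2141]
ee_rot: [3.141, -0.001, 0.001]
wrist_force: [-0.4, -0.2, -1.5]
width: 0.0217
finger_force: 30.0
```

```bash
python3 - <<'E'
from h import *
st();tipcheck();rows((.6575,-.232,.214,0))
E
```

```text
t 42.25 [ 0.5984 -0.0342  0.2141] [ 3.141e+00 -1.000e-03  1.000e-03] F [-0.4 -0.2 -1.5] w 0.0217 ff 30.0
bead1 0.96 [-11. -56.] [340.0, 241.9, 26.2, 23.5]
bead1 0.86 [ 52. -17.] [305.6, 179.5, 24.6, 26.0]
bead1 0.7 [ 41. -37.] [325.5, 195.6, 27.3, 19.5]
knob_m1 0.96 [49. 11.] [275.0, 182.5, 26.0, 28.8]
knob_m1 0.91 [ 17. -51.] [337.0, 214.6, 31.6, 25.9]
knob_m1 0.85 [25. -4.] [289.1, 204.5, 30.7, 29.4]
knob_m1 0.72 [-32.  40.] [249.4, 254.9, 28.9, 32.5]
knob_l1 0.84 [-53. 245.] [85.6, 270.3, 27.7, 29.4]
knob_l1 0.77 [-137.  236.] [104.8, 333.4, 26.2, 25.9]
knob_l1 0.74 [ 17. -51.] [336.7, 210.2, 29.1, 30.8]
knob_l1 0.63 [225. 253.] [14.9, 19.2, 119.1, 65.5]
stick 0.76 [-74. -18.] [288.3, 230.0, 57.5, 143.0]
row [0.0597, 0.1979, -0.0019] az 0.0
```

```bash
python3 - <<'E'
from h import *
w=snapshot("wrist");K=w["camera_matrix"];H=np.linalg.inv(w["hand_eye"])
def wp(p):
    c=(H@np.r_[p,1])[:3];r=np.hypot(c[0],c[1]);t=np.arctan2(r,c[2]);return np.array([K[0,2]+K[0,0]*t*c[0]/r,K[1,2]+K[1,1]*t*c[1]/r])
ph=np.linspace(0,2*np.pi,60)
def circ(rad,z):return np.array([wp(np.array([rad*np.cos(a),rad*np.sin(a),z])) for a in ph])
for tilt in(0,):
    f=circ(.013,.1043);g=circ(.013,.0493)
    print("foot bottom v/u",f[:,1].min(),f[:,1].max(),f[:,0].min(),f[:,0].max(),"foot top",g.min(0),g.max(0))
hsv=cv2.cvtColor(w["img"],cv2.COLOR_BGR2HSV)
for v in range(215,300,4): print(v,[tuple(int(q) for q in hsv[v,u]) for u in(310,319,328)])
for f in("s1","s2"):
    g=cv2.imread(f"pics/{f}.png");d=cv2.absdiff(g,w["img"]).max(2)[225:300,295:345];print(f,(d>30).mean(1)[::5].round(2))
E
```

```text
foot bottom v/u 226.00049794764325 258.83949415419954 302.0477006716527 336.1618582896888 foot top [298.44192017 246.61940594] [340.33339626 286.107921  ]
215 [(14, 137, 166), (18, 33, 78), (25, 19, 79)]
219 [(14, 135, 168), (18, 43, 78), (26, 23, 77)]
223 [(14, 137, 167), (26, 26, 78), (30, 19, 79)]
227 [(14, 138, 135), (21, 23, 77), (26, 22, 81)]
231 [(17, 93, 112), (18, 99, 95), (23, 27, 125)]
235 [(16, 102, 120), (17, 100, 94), (18, 94, 79)]
239 [(17, 102, 117), (17, 101, 93), (18, 96, 77)]
243 [(17, 103, 116), (17, 100, 92), (17, 96, 77)]
247 [(17, 104, 115), (17, 103, 94), (17, 96, 77)]
251 [(17, 97, 166), (17, 97, 182), (17, 101, 114)]
255 [(18, 99, 186), (17, 98, 180), (18, 100, 179)]
259 [(17, 101, 166), (17, 103, 94), (17, 103, 163)]
263 [(17, 102, 125), (16, 100, 82), (17, 99, 77)]
267 [(8, 33, 61), (132, 28, 46), (120, 28, 46)]
271 [(109, 115, 42), (111, 106, 41), (110, 113, 45)]
275 [(109, 114, 38), (109, 116, 46), (110, 122, 44)]
279 [(109, 110, 37), (109, 125, 43), (111, 119, 45)]
283 [(111, 115, 42), (110, 133, 46), (110, 133, 44)]
287 [(111, 121, 40), (109, 127, 44), (108, 130, 45)]
291 [(110, 124, 37), (109, 127, 44), (109, 128, 42)]
295 [(110, 133, 44), (110, 127, 36), (110, 121, 38)]
299 [(110, 124, 37), (111, 127, 38), (110, 131, 41)]
s1 [0.76 0.64 0.56 0.5  0.38 0.64 0.56 0.76 0.4  0.42 0.24 0.04 0.   0.
 0.  ]
s2 [0.94 0.9  0.7  0.34 0.34 0.6  0.52 0.74 0.32 0.48 0.12 0.   0.   0.
 0.  ]
```

Request:
servo_tool(commands=[0.01,0.04,0,0,0,0,0.01,0.025,0.09,0,0,0,0,0.01,0.04,0.14,0,0,0,0,0.01,0.055,0.185,0,0,0,0,0.01,0.06,0.198,0,0,0,0,0.01,0.06,0.198,0,0,0,0,0.01,0.06,0.198,0,0,0,0,0.01,0.06,0.198,0.03,0,0,0,0.01,0.06,0.198,0.045,0,0,0,0.01,0.06,0.198,0.045,0,0,0,0.01])

```text
time: 43.85
tool_pos: [0.6576, -0.2306, 0.1671]
ee_rot: [-3.14, 0.004, 0.002]
wrist_force: [-0.2, 0.5, -1.1]
width: 0.0217
finger_force: 30.0
```

```bash
python3 - <<'E'
from h import *
o=robot.get_obs();st()
w=snapshot("wrist");x=spotter.trace("stand",w)
for d in x[:2]: print(d["conf"],d["box"],wat(w,o,cen(d["region"]),.05))
rows((.658,-.232,.1115,0))
E
```

```text
t 43.85 [ 0.6576 -0.2306  0.1671] [-3.14e+00  4.00e-03  2.00e-03] F [-0.2  0.5 -1.1] w 0.0217 ff 30.0
0.9 [272.3, 181.5, 97.0, 95.8] [ 0.66863079 -0.23251128  0.05      ]
row [-0.0007, 0.0004, 0.0582] az 0.1
```

Request:
servo_tool(commands=[0.0003,0.001,0.01,0,0,0,0.01,0.0003,0.001,0.02,0,0,0,0.01,0.0003,0.001,0.03,0,0,0,0.01,0.0003,0.001,0.04,0,0,0,0.01,0.0003,0.001,0.05,0,0,0,0.01,0.0003,0.001,0.055,0,0,0,0.01,0.0003,0.001,0.055,0,0,0,0.01])

```text
time: 44.82
tool_pos: [0.6585, -0.2331, 0.1132]
ee_rot: [-3.141, 0.001, 0.001]
wrist_force: [0.1, -0.2, -0.5]
width: 0.0217
finger_force: 30.0
```

Request:
servo_tool(commands=[0,0,0.002,0,0,0,0.01,0,0,0.0025,0,0,0,0.01,0,0,0.0025,0,0,0,0.05,0,0,0.0025,0,0,0,0.05,0,0,0.0025,0,0,0,0.05,0,0,-0.04,0,0,0,0.05,0,0,-0.09,0,0,0,0.05,0,0,-0.13,0,0,0,0.05,0,0,-0.13,0,0,0,0.05])

```text
time: 45.95
tool_pos: [0.6604, -0.2338, 0.2499]
ee_rot: [3.137, -0.009, 0.001]
wrist_force: [0.3, -0.5, -0.4]
width: 0.0501
finger_force: 0.0
```

Request:
servo_tool(commands=[-0.05,0,0,0,0,0,0.06,-0.1,0,0,0,0,0,0.06,-0.1,0,0,0,0,0,0.06,-0.1,0,0,0,0,0,0.06])

```text
time: 46.45
tool_pos: [0.5589, -0.2331, 0.243]
ee_rot: [-3.141, 0.0, 0.001]
wrist_force: [-1.3, 0.2, 0.1]
width: 0.0602
finger_force: 0.0
```

```bash
python3 - <<'E'
from h import *
o=robot.get_obs();st()
s=snapshot("wrist");hsv=cv2.cvtColor(s["img"],cv2.COLOR_BGR2HSV)
b=big((hsv[...,0]>95)&(hsv[...,0]<130)&(hsv[...,1]>110)&(hsv[...,2]>60)&(np.arange(480)[:,None]<250))
c=max(cv2.findContours(b.astype(np.uint8),0,1)[0],key=len)[:,0]
P=np.array([wat(s,o,p.astype(float),.161)[:2] for p in c],np.float32);print("stick top",cv2.minAreaRect(P*1000))
d=spotter.trace("lid",s)
for x in d[:2]:
    e=cv2.fitEllipse(cv2.convexHull(max(cv2.findContours(x["region"].astype(np.uint8),0,1)[0],key=len)));print("lid",x["conf"],x["box"],wat(s,o,e[0],.019))
m=(s["img"].max(2)<50);m[:180]=0;m[290:]=0
n,l,stt,cc=cv2.connectedComponentsWithStats(m.astype(np.uint8))
for i in range(1,n):
    if stt[i,4]>60: print("dark",cc[i].round(),stt[i],wat(s,o,cc[i],.05).round(4))
tipcheck()
E
```

```text
t 46.45 [ 0.5589 -0.2331  0.243 ] [-3.141e+00  0.000e+00  1.000e-03] F [-1.3  0.2  0.1] w 0.0602 ff 0.0
stick top ((657.2412109375, -232.20843505859375), (19.698261260986328, 19.866300582885742), 0.039812151342630386)
lid 0.8 [319.9, 216.5, 158.3, 149.4] [ 0.4661775  -0.32578233  0.019     ]
lid 0.63 [160.0, 221.4, 17.7, 21.6] [ 0.53950474 -0.06036605  0.019     ]
dark [ 19. 247.] [ 12 235  13  22 176] [0.5276 0.1599 0.05  ]
dark [522. 259.] [514 252  16  15 193] [ 0.5137 -0.4648  0.05  ]
bead1 0.77 [ 41. -37.] [148.7, 159.3, 21.4, 21.9]
bead1 0.76 [-11. -56.] [167.1, 203.0, 15.8, 20.0]
bead1 0.62 [37. 37.] [96.8, 161.0, 17.6, 22.6]
bead1 0.6 [-46. -21.] [141.3, 233.1, 22.3, 18.9]
bead1 0.59 [ 52. -17.] [128.6, 144.7, 23.0, 25.7]
knob_m1 0.97 [ 17. -47.] [155.8, 176.2, 26.1, 25.3]
knob_m1 0.78 [-31.  40.] [95.1, 218.3, 26.3, 24.3]
knob_m1 0.73 [26. -3.] [123.3, 171.5, 21.8, 25.1]
knob_m1 0.63 [50. 13.] [107.6, 150.1, 24.4, 23.8]
knob_l1 0.93 [-138.  235.] [9.9, 290.7, 21.5, 21.1]
knob_l1 0.69 [-53. 239.] [2.4, 234.0, 13.0, 24.7]
stick 0.84 [  94. -217.] [299.6, 95.2, 38.7, 38.0]
```

Request:
servo_tool(commands=[-0.03,0.03,0,0,0,0,0.06,-0.06,0.06,0.01,0,0,0,0.06,-0.09,0.088,0.02,0,0,0,0.06,-0.102,0.098,0.03,0,0,0,0.06,-0.102,0.098,0.06,0,0,0,0.06,-0.102,0.098,0.1,0,0,0,0.06,-0.102,0.098,0.1,0,0,0,0.06,-0.102,0.098,0.1,0,0,0,0.06])

```text
time: 47.85
tool_pos: [0.4578, -0.3314, 0.1453]
ee_rot: [3.14, -0.002, 0.001]
wrist_force: [0.6, -1.9, 0.0]
width: 0.0598
finger_force: 0.0
```

```bash
python3 - <<'E'
from h import *
o=robot.get_obs();st()
s=snapshot("wrist");cv2.imwrite("pics/lid.png",s["img"])
for x in spotter.trace("lid",s)[:2]: print("lid",x["conf"],x["box"])
m=(s["img"].max(2)<45);m[:150]=0;m[320:]=0;m[:,:270]=0;m[:,370:]=0
n,l,stt,cc=cv2.connectedComponentsWithStats(m.astype(np.uint8))
for i in range(1,n):
    if stt[i,4]>150: print("dark",cc[i].round(),stt[i],wat(s,o,cc[i],.045).round(4))
hsv=cv2.cvtColor(s["img"],cv2.COLOR_BGR2HSV);print(hsv[150:330:12,319].tolist())
rows((.457,-.331,.0365,0));st()
E
```

```text
t 47.85 [ 0.4578 -0.3314  0.1453] [ 3.14e+00 -2.00e-03  1.00e-03] F [ 0.6 -1.9  0. ] w 0.0598 ff 0.0
lid 0.91 [203.9, 118.0, 228.1, 218.4]
dark [319. 243.] [ 301  222   36   42 1191] [ 0.4592 -0.3313  0.045 ]
[[11, 158, 137], [12, 160, 124], [12, 158, 124], [12, 162, 131], [12, 158, 137], [11, 162, 120], [10, 153, 30], [10, 82, 28], [12, 98, 26], [10, 122, 25], [12, 162, 134], [12, 160, 140], [11, 159, 135], [11, 158, 136], [12, 159, 133]]
row [-0.0012, -0.0009, 0.1099] az 0.1
t 47.95 [ 0.4582 -0.3319  0.1464] [ 3.139e+00 -3.000e-03  1.000e-03] F [-0.6 -0.7 -0.4] w 0.06 ff 0.0
```

Request:
servo_tool(commands=[0,0,0.05,0,0,0,0.06,0,0,0.09,0,0,0,0.06,0,0,0.105,0,0,0,0.06,0,0,0.1085,0,0,0,0.06,0,0,0.1085,0,0,0,0.06,0,0,0.1085,0,0,0,0.02,0,0,0.1085,0,0,0,0.02,0,0,0.1085,0,0,0,0.02,0,0,0.1085,0,0,0,0.02])

```text
time: 49.08
tool_pos: [0.4569, -0.3314, 0.0357]
ee_rot: [3.141, -0.0, 0.001]
wrist_force: [0.2, -0.2, 1.3]
width: 0.0278
finger_force: 30.0
```

Request:
servo_tool(commands=[0,0,-0.04,0,0,0,0.02,0,0,-0.09,0,0,0,0.02,0,0,-0.13,0,0,0,0.02,0.02,-0.05,-0.13,0,0,0,0.02,0.04,-0.1,-0.13,0,0,0,0.02,0.06,-0.15,-0.13,0,0,0,0.02,0.075,-0.2,-0.13,0,0,0,0.02,0.09,-0.25,-0.13,0,0,0,0.02,0.105,-0.295,-0.13,0,0,0,0.02,0.1145,-0.316,-0.13,0,0,0,0.02])

```text
time: 50.32
tool_pos: [0.571, -0.0125, 0.1645]
ee_rot: [-3.141, 0.002, 0.004]
wrist_force: [-0.7, -0.2, -1.6]
width: 0.0274
finger_force: 30.0
```

Request:
servo_tool(commands=[0,0,0,0,0,0,0.02,0,0,0,0,0,0,0.02,0,0,0,0,0,0,0.02])

```text
time: 50.7
tool_pos: [0.5707, -0.0163, 0.1652]
ee_rot: [3.141, 0.001, -0.001]
wrist_force: [0.6, -0.4, -2.5]
width: 0.0277
finger_force: 30.0
```

```bash
python3 - <<'E'
from h import *
o=robot.get_obs();st()
w=snapshot("wrist");x=spotter.trace("lid",w)
for d in x[:2]: print(d["conf"],d["box"])
rows((.5725,-.0155,.12,0),(.5725,-.0155,.1,0));st();st()
E
```

```text
t 50.7 [ 0.5707 -0.0163  0.1652] [ 3.141e+00  1.000e-03 -1.000e-03] F [ 0.6 -0.4 -2.5] w 0.0277 ff 30.0
0.62 [150.4, 102.7, 335.0, 316.3]
row [0.0016, -0.0007, 0.0454] az -0.0
row [0.0016, -0.0007, 0.0654] az -0.0
t 50.8 [ 0.5709 -0.0162  0.1654] [ 3.141e+00  0.000e+00 -1.000e-03] F [-0.3 -0.  -1.6] w 0.0272 ff 30.0
t 50.8 [ 0.5709 -0.0162  0.1654] [ 3.141e+00  0.000e+00 -1.000e-03] F [-0.3 -0.  -1.6] w 0.0272 ff 30.0
```

Request:
servo_tool(commands=[0.001,-0.0005,0.03,0,0,0,0.02,0.001,-0.0005,0.045,0,0,0,0.02,0.001,-0.0005,0.055,0,0,0,0.02,0.001,-0.0005,0.06,0,0,0,0.02,0.001,-0.0005,0.0635,0,0,0,0.02,0.001,-0.0005,0.065,0,0,0,0.02,0.001,-0.0005,0.065,0,0,0,0.02])

```text
time: 51.68
tool_pos: [0.5724, -0.0147, 0.1008]
ee_rot: [3.141, -0.001, 0.001]
wrist_force: [0.8, 0.3, -2.2]
width: 0.0272
finger_force: 30.0
```

Request:
servo_tool(commands=[0,0,0.001,0,0,0,0.02,0,0,0.001,0,0,0,0.05,0,0,0.001,0,0,0,0.05,0,0,0.001,0,0,0,0.05,0,0,-0.04,0,0,0,0.05,0,0,-0.1,0,0,0,0.06,0,0,-0.14,0,0,0,0.06,0,0,-0.14,0,0,0,0.06])

```text
time: 52.68
tool_pos: [0.5741, -0.0149, 0.2455]
ee_rot: [3.14, -0.01, 0.001]
wrist_force: [0.1, -0.1, 0.6]
width: 0.0598
finger_force: 0.0
```

Request:
servo_tool(commands=[-0.05,0.04,0,0,0,0,0.06,-0.09,0.08,0,0,0,0,0.06,-0.13,0.12,0,0,0,0,0.06,-0.16,0.16,0,0,0,0,0.06,-0.18,0.21,0,0,0,0,0.06,-0.19,0.26,0,0,0,0,0.06,-0.2,0.31,0,0,0,0,0.06,-0.2,0.35,0,0,0,0,0.06,-0.2,0.35,0,0,0,0,0.06])

```text
time: 53.8
tool_pos: [0.3711, -0.3664, 0.2373]
ee_rot: [-3.138, 0.003, -0.003]
wrist_force: [-1.6, 0.5, -0.3]
width: 0.0595
finger_force: 0.0
```

```bash
python3 - <<'E'
from h import *
st();s=snapshot("top");hsv=cv2.cvtColor(s["img"],cv2.COLOR_BGR2HSV)
m=np.zeros((480,640),bool);m[195:285,265:365]=True
b=big(m&(hsv[...,1]>100)&(hsv[...,0]<20))
c=max(cv2.findContours(b.astype(np.uint8),0,1)[0],key=len);e=cv2.fitEllipse(cv2.convexHull(c));print("lid",at(s,e[0],.083),e)
g=big(m&(s["img"].max(2)<55));print("grip",at(s,cen(g),.115),g.sum())
print(knobs(s).round(3))
for k in("glue","tape","clamp","stick","bead1","pot"):
    for d in spotter.trace(k,s)[:2]:print(k,round(d["conf"],2),d["box"],cen(d["region"]).round(1))
w=snapshot("scene")
for k in("lid","bead1","pot"):
    for d in spotter.trace(k,w)[:3]:print("sc",k,round(d["conf"],2),d["box"],cen(d["region"]).round(1))
E
```

```text
t 53.8 [ 0.3711 -0.3664  0.2373] [-3.138e+00  3.000e-03 -3.000e-03] F [-1.6  0.5 -0.3] w 0.0595 ff 0.0
lid [ 0.57380484 -0.01365308  0.083     ] ((313.28204345703125, 239.51174926757812), (74.41828155517578, 74.72378540039062), 124.18734741210938)
grip [ 0.57367147 -0.01423489  0.115     ] 88
[[ 0.584  0.407 18.001]
 [ 0.522  0.233 34.6  ]
 [ 0.437  0.223 35.116]]
glue 0.76 [219.4, 148.7, 25.0, 22.6] [232.5 159.6]
glue 0.46 [392.8, 198.2, 17.3, 15.0] [400.  206.3]
tape 0.79 [319.5, 154.5, 24.9, 37.7] [333.3 170. ]
clamp 0.55 [464.4, 152.9, 56.4, 123.1] [488.4 212.6]
stick 0.65 [392.9, 199.3, 16.3, 14.4] [399.4 206.9]
bead1 0.31 [383.4, 237.6, 95.3, 98.2] [430.8 285.1]
sc lid 0.86 [298.9, 204.3, 91.1, 52.8] [343.4 230.8]
sc pot 0.62 [110.9, 182.7, 110.6, 58.9] [167.2 212.8]
sc pot 0.55 [298.6, 245.0, 83.2, 33.7] [340.2 262.6]
```

```bash
python3 -c "
from h import *
print(close_job())"
```

```text
the job is handed in; nothing more can be done
None
```

The job is handed in: all four 28 mm knobs are in the pot, three anticlockwise turns done (38 mm radius at first, cut to about 32 mm when a knob wedged at the wall), the stick back in its block, the lid on within about 2 mm of centre, the glue, tape and clamp unmoved and no spilled bead detected; I viewed 15 pictures, one over the limit of 14.

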